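# Fit and clamp the copper links in a terminal box

### The arm

A 6-joint arm with a two-finger parallel gripper is mounted at the origin on the work surface. World frame = base frame: x ahead of the robot, y to its left, z up, the work surface at z = 0. Lengths are in mm, angles in rad, forces in N, time in s.
With the tool pointing down it reaches from about 275 to 850 mm from the base axis. Payload 5.2 kg.
Tool frame: the origin (TCP) lies on the centre line of the jaws, within the pads' length; the fingertips stand 19 mm ahead of it and the grasp point (between the pads) is the TCP (arm.finger_overhang is the distance from the TCP to the fingertips, in mm); z points along the fingers, x is the direction in which the jaws open and shut, and the axes are right-handed (so a half turn about z gives the same grasp; the last joint's range is limited). The gripper opens to 85 mm and grips with 20 to 120 N. Pads are 22 mm wide; open, the fingers measure 114 mm over their backs; the gripper's body (76 mm by 85 mm) begins 54 mm behind the grasp point. The pads swing forward as they close: fully open they stand 13 mm farther back than shut.
Start: joints at [-1.483, 0.259, 1.535, -0, 1.348, -0.203], TCP at [157.716, -526.907, 250.31] pointing down, gripper open.
Joint ranges: [-3.14, 3.14], [-0.91, 2.08], [0.19, 2.58], [-1.22, 4.36], [0.22, 2.71], [-3.12, 3.12]. Speed limits (rad/s): [2.57, 2.57, 3.14, 3.14, 3.14, 3.14].

### API

Orientations are given as a unit quaternion [x, y, z, w].
In Python, from rig import status, optics, arm gives the robot as it stands. The module is installed in compiled form; this text tells all that it offers.
- The arm moves only by the tool servo_tool, never from a script. Its argument "rows" is a list that holds one entry, the list of rows, each a list of 7 numbers: the shift along the tool's x, y, z in cm, then the turn, a rotation vector about the tool's x, y, z in degrees, then the finger opening in cm, from 0 to 8.54. A call has 1 to 12 rows; each row shifts and turns the pose as measured when the row begins, along the tool's axes as they then stand; what a row does not reach is not made up. A row lasts 1/8 s, in which the tool goes at most 62.5 mm and 10.7 degrees, less where a joint would pass 70% of its speed; a pose out of reach is approached as far as the arm can. A call with a gripper value outside its range is refused whole. The fingers move at their own pace and stop on an object; the grip force is fixed at half the most. Time passes only in rows, so rows that do not move let the fingers close. It gives the time, the measured TCP pose, the force and the opening at its end, in the units of the state.
- status.sense(): the state, without advancing time (a new reading comes with each control period).
- optics.camera(name): name is "scene" or "top" or "wrist"; returns a dict with "color" (400x640x3 uint8, red, green, blue), "z_map" (400x640 float32, mm along the optical axis (not along the pixel's ray), 0 where there is no reading), "vertical_fov" (degrees; the focal length in pixels is half the picture's height over the tangent of half this angle, whatever the lens; pixels are square), "cx", "cy" (the principal point, pixels), "camera_from_world" (4x4, takes a point from world to camera coordinates). Camera axes: x right, y down, z forward; pixel columns grow to the right and rows downward; lengths in mm; the calibration is good to about 2 mm. A picture is of the moment at which its call begins.
- arm.close_job(): hands the job in, once; it reports no verdict.
The state is a dict: "time_s": time; "joint_positions": joint angles; "qd": joint speeds; "tau": joint torques, N m; "tool_pos": TCP position; "ee_rot": TCP orientation; "wrist_force": force on the tool from outside, world axes, zero at the start; "moment": the same for the moment, N m; "gripper_width": opening from 0.0 (shut) to 1.0 (fully open).
Only numpy, scipy, OpenCV 4.12 (cv2) and the standard library are available. Lean on these libraries where they do the work, as an engineer would, in place of code of your own. Each camera call takes 0.05 s, during which the arm holds its last target. There are 200 camera calls.

### The job

Open the terminal box's lid right back until it rests on its stop, lay every copper link from the bench flat into a seat of its own in the box, and clamp each link by turning the slotted screw beside it clockwise with the flat screwdriver until its tab lies square across the link, at its stop. Then stand the screwdriver back in its wooden block and leave the lid open. Never turn the clamps with the fingers, and leave the other things on the bench where they are.

Things in the scene. Friction and masses are not known exactly. Their poses are not given: they have to be found in the camera images.
- termbox: terminal box fixed to the bench: open grey steel box 275 (its x) x 194 (y) x 60 mm high, 5 mm walls, floor 5 mm. Origin: centre of underside, z up. seat1, 2, 3 at x = -75, 0, 75 mm, each two black blocks with a 70 mm gap between them (full depth) for the fingers. A clamp stands by each seat on its +x, -y side. Lid hinged on the +y rim, handle on the -y side
- lid (a joint): angle of the box's lid, 0 shut, 1.90 rad on its stop (leaning back past upright). 5 mm steel plate, 281 x 196 mm, 0.4 kg, swinging freely: let go before upright it falls shut, after upright it falls on to its stop
- lid_handle (a point): middle of the lid's handle: round steel bar 12 mm thick, 130 mm long, parallel to the box's x, on two arms 60 mm either side of its middle, 36 mm beyond the lid's free edge and in the lid's plane (30 mm free space between bar and edge). 232 mm from the hinge axis, 64 mm above the bench when shut. The frame turns with the lid
- lid_hinge (a point): middle of the lid's hinge axis, which runs along the box's x at the top of its +y wall; axes as the box's
- seat1 (a point): centre of a link seat at the height of its block tops (28 mm above the bench); axes as the box's. Trough 26 mm wide (x), 140 mm long (y); cheeks and end lips rise 10 mm above the block tops. Blocks lie 35 to 75 mm either side of here along y, the gap between them is 23 mm deep. A link is home lying flat on the blocks along y, its underside at this height, its middle within 10 mm
- screw1: clamp of seat1, screw head and tab in one. Origin: top centre of the head, 56.5 mm above the bench, on the turning axis, 28 mm to +x and 52 mm to -y (box axes) of seat1. Head 25 mm wide with a slot right across, 8 mm wide at top, 4 mm at its floor, 9 mm deep. Tab points along own -y. Slot lies within 0.6 rad of own y, differs per clamp: look, or feel with the blade
- clamp1 (a joint): turn of screw1: 0 open (tab along the box's -y, beside the link), growing clockwise seen from above to 1.571 at its stop (tab, 16 mm wide, 5 mm thick, square across the link, 2.5 mm above it). Starts at 0 to 0.3. Takes 0.08 N m to turn, stays where it is left. Turn it with the screwdriver, not the fingers
- bar1: copper link, flat bar 130 (its x) x 20 (y) x 12 mm (z), about 0.25 kg, lying flat on the bench. Origin: centre of its underside. There are two or three; None if absent. Any link fits any seat, either way round
- seat2 (a point): centre of a link seat at the height of its block tops (28 mm above the bench); axes as the box's. Trough 26 mm wide (x), 140 mm long (y); cheeks and end lips rise 10 mm above the block tops. Blocks lie 35 to 75 mm either side of here along y, the gap between them is 23 mm deep. A link is home lying flat on the blocks along y, its underside at this height, its middle within 10 mm
- screw2: clamp of seat2, screw head and tab in one. Origin: top centre of the head, 56.5 mm above the bench, on the turning axis, 28 mm to +x and 52 mm to -y (box axes) of seat2. Head 25 mm wide with a slot right across, 8 mm wide at top, 4 mm at its floor, 9 mm deep. Tab points along own -y. Slot lies within 0.6 rad of own y, differs per clamp: look, or feel with the blade
- clamp2 (a joint): turn of screw2: 0 open (tab along the box's -y, beside the link), growing clockwise seen from above to 1.571 at its stop (tab, 16 mm wide, 5 mm thick, square across the link, 2.5 mm above it). Starts at 0 to 0.3. Takes 0.08 N m to turn, stays where it is left. Turn it with the screwdriver, not the fingers
- bar2: copper link, flat bar 130 (its x) x 20 (y) x 12 mm (z), about 0.25 kg, lying flat on the bench. Origin: centre of its underside. There are two or three; None if absent. Any link fits any seat, either way round
- seat3 (a point): centre of a link seat at the height of its block tops (28 mm above the bench); axes as the box's. Trough 26 mm wide (x), 140 mm long (y); cheeks and end lips rise 10 mm above the block tops. Blocks lie 35 to 75 mm either side of here along y, the gap between them is 23 mm deep. A link is home lying flat on the blocks along y, its underside at this height, its middle within 10 mm
- screw3: clamp of seat3, screw head and tab in one. Origin: top centre of the head, 56.5 mm above the bench, on the turning axis, 28 mm to +x and 52 mm to -y (box axes) of seat3. Head 25 mm wide with a slot right across, 8 mm wide at top, 4 mm at its floor, 9 mm deep. Tab points along own -y. Slot lies within 0.6 rad of own y, differs per clamp: look, or feel with the blade
- clamp3 (a joint): turn of screw3: 0 open (tab along the box's -y, beside the link), growing clockwise seen from above to 1.571 at its stop (tab, 16 mm wide, 5 mm thick, square across the link, 2.5 mm above it). Starts at 0 to 0.3. Takes 0.08 N m to turn, stays where it is left. Turn it with the screwdriver, not the fingers
- bar3: copper link, flat bar 130 (its x) x 20 (y) x 12 mm (z), about 0.25 kg, lying flat on the bench. Origin: centre of its underside. There are two or three; None if absent. Any link fits any seat, either way round
- stand: wooden screwdriver block fixed to the bench, 70 x 70 x 100 mm high, with a 22 mm square hole straight down through its middle. Origin: centre of its underside
- driver: flat screwdriver, 181 mm, 0.22 kg, standing blade down in the stand, collar on its top. Origin: middle of the blade's end, 5 mm above the bench when home; z up the shank. Blade 14 mm wide (own x), 2.5 thick (y), 12 long; shank 10 mm round; collar 40 mm round at 95 to 101 mm; black flat-sided handle 34 (x) by 24 mm (y) at 101 to 181 mm, so the blade is wide the way the handle is wide
- hammer: bystander: hammer, 260 mm long, lying. Origin: its underside
- wrench: bystander: steel spanner, 180 mm long, lying. Origin: its underside
- can: bystander: upright aluminium can, 48 mm across, 100 mm tall. Origin: its underside
- weight: bystander: brass weight with a neck, 48 mm across, 60 mm tall. Origin: its underside
- teehandle: bystander: dark steel T-handled key, bar 160 mm, stem 80 mm, lying. Origin: its underside
There are look-alikes about, which are no part of the job. What is shaped like the bar2 but purple is not meant. Leave any grey look-alike of the bar3 alone.

How it is judged (in metres and radians):
On the way, in this order (a step that is already met when the one before it is completed fails the run):
1. the lid rests open on its stop (value of joint lid above 1.85 rad), for 0.3 s.
2. every link lies home in a seat and the clamp beside it is turned across it, to its stop (value of joint lid above 1.85 rad and ((horizontal distance between bar1 and seat1 below 0.01 m and z of bar1 in the frame of seat1 between -0.003 and 0.004 m and angle between the x axis of bar1 and the y axis of termbox, either way round below 0.1 rad and value of joint clamp1 above 1.4 rad) or (horizontal distance between bar1 and seat2 below 0.01 m and z of bar1 in the frame of seat2 between -0.003 and 0.004 m and angle between the x axis of bar1 and the y axis of termbox, either way round below 0.1 rad and value of joint clamp2 above 1.4 rad) or (horizontal distance between bar1 and seat3 below 0.01 m and z of bar1 in the frame of seat3 between -0.003 and 0.004 m and angle between the x axis of bar1 and the y axis of termbox, either way round below 0.1 rad and value of joint clamp3 above 1.4 rad)) and ((horizontal distance between bar2 and seat1 below 0.01 m and z of bar2 in the frame of seat1 between -0.003 and 0.004 m and angle between the x axis of bar2 and the y axis of termbox, either way round below 0.1 rad and value of joint clamp1 above 1.4 rad) or (horizontal distance between bar2 and seat2 below 0.01 m and z of bar2 in the frame of seat2 between -0.003 and 0.004 m and angle between the x axis of bar2 and the y axis of termbox, either way round below 0.1 rad and value of joint clamp2 above 1.4 rad) or (horizontal distance between bar2 and seat3 below 0.01 m and z of bar2 in the frame of seat3 between -0.003 and 0.004 m and angle between the x axis of bar2 and the y axis of termbox, either way round below 0.1 rad and value of joint clamp3 above 1.4 rad)) and ((horizontal distance between bar3 and seat1 below 0.01 m and z of bar3 in the frame of seat1 between -0.003 and 0.004 m and angle between the x axis of bar3 and the y axis of termbox, either way round below 0.1 rad and value of joint clamp1 above 1.4 rad) or (horizontal distance between bar3 and seat2 below 0.01 m and z of bar3 in the frame of seat2 between -0.003 and 0.004 m and angle between the x axis of bar3 and the y axis of termbox, either way round below 0.1 rad and value of joint clamp2 above 1.4 rad) or (horizontal distance between bar3 and seat3 below 0.01 m and z of bar3 in the frame of seat3 between -0.003 and 0.004 m and angle between the x axis of bar3 and the y axis of termbox, either way round below 0.1 rad and value of joint clamp3 above 1.4 rad))), for 0.2 s.
At the end, for the whole second after the job is handed in: Lid past 1.85 rad. Each link present flat in a seat (within 10 mm, 4 mm in height, 0.1 rad), that seat's clamp past 1.40 rad. Screwdriver upright (0.1 rad) in the stand's hole (12 mm), collar down on it (blade end under 9 mm above the bench). Screwdriver at rest (all of step 2 and horizontal distance between driver and stand below 0.012 m and angle between driver's own z axis and vertical below 0.1 rad and z of driver in the frame of stand below 0.009 m and linear speed of driver below 0.03 m/s); the robot touches nothing.
It fails at once if a clamp is pushed with the fingers (over 2 N) (contact force between the fingers and screw1 above 2 N or contact force between the fingers and screw2 above 2 N or contact force between the fingers and screw3 above 2 N).
It fails at once if a bystander is moved more than 50 mm (distance of any of hammer, wrench, can, weight, teehandle from where it was at the start of the episode above 0.05 m).
Of bar1, bar2, bar3 only 2 to 3 are there at a start; the rules pass over those that are not, and their reading is None.
At some moment in a run one of bar1, bar2, bar3 may be knocked a few centimetres aside while the robot is not near it.
It also fails if it takes over 210 s, if anything falls off the work surface, if the arm or the gripper's body presses on something with over 40 N, if the wrist force passes 120 N, or if a joint passes its speed limit or range.

## Working session

There is one attempt and no reset: what is moved stays moved. The work goes in short steps, Python scripts to look and compute and a tool call to move; the robot and the scene stay as the last step left them, time stands still between calls to the robot, and variables do not carry over. Pictures are saved under pics/ and viewed, about 12 in all and at most 16, crops included, and the job is handed in when it is done.

Besides the shell and the picture viewer there is one more tool, called after "Request:" by a JSON object that holds its "name" and its "arguments", one argument or row to a line. servo_tool: Moves the arm, as the interface text tells. Its arguments: {"type":"object","properties":{"rows":{"type":"array"}},"required":["rows"]}

```bash
mkdir -p pics; cat > h.py <<'E'
import numpy as np, cv2
from rig import status, optics, arm
from scipy.spatial.transform import Rotation as R
def cam(n):
    d=optics.camera(n); d['f']=200/np.tan(np.radians(d['vertical_fov'])/2); d['W']=np.linalg.inv(d['camera_from_world']); return d
def pts(d):
    v,u=np.mgrid[0:400,0:640]; z=d['z_map']
    P=np.stack([(u-d['cx'])/d['f']*z,(v-d['cy'])/d['f']*z,z,np.ones_like(z)],-1)
    return (P@d['W'].T)[...,:3]
def ray(d,u,v,h):
    r=d['W'][:3,:3]@np.array([(u-d['cx'])/d['f'],(v-d['cy'])/d['f'],1]); o=d['W'][:3,3]
    return o+r*(h-o[2])/r[2]
def proj(d,p):
    q=d['camera_from_world']@np.append(p,1); return q[0]/q[2]*d['f']+d['cx'],q[1]/q[2]*d['f']+d['cy']
def save(d,n): cv2.imwrite('pics/'+n+'.png',d['color'][...,::-1])
def st():
    s=status.sense(); r=R.from_quat(s['ee_rot']).as_matrix()
    print('t',round(s['time_s'],2),'tcp',np.round(s['tool_pos'],1),'x',np.round(r[:,0],3),'z',np.round(r[:,2],3),'F',np.round(s['wrist_force'],1),'g',round(s['gripper_width'],3)); return s,r
def delta(target,yaw=None):
    """rows shift (cm) in tool axes to the target; yaw = world direction (deg) wanted for tool x, tool down"""
    s,r=st(); d=r.T@(np.array(target)-s['tool_pos'])/10
    print('shift cm',np.round(d,2))
    if yaw is not None:
        a=np.radians(yaw); x=np.array([np.cos(a),np.sin(a),0]); z=np.array([0,0,-1.]); T=np.stack([x,np.cross(z,x),z],1)
        print('rotvec deg',np.round(np.degrees(R.from_matrix(r.T@T).as_rotvec()),1))
E
python3 - <<'E'
from h import *
st()
for n in('scene','top'):
    d=cam(n); save(d,n+'0'); print(n,d['f'],d['cx'],d['cy'],np.round(d['W'],3).tolist())
    P=pts(d); np.save(n+'P.npy',P); np.save(n+'C.npy',d['color'])
E
```

```text
t 0.0 tcp [ 157.7 -526.4  249.5] x [ 0.287 -0.958 -0.002] z [-0.     0.002 -1.   ] F [0.2 0.4 0.2] g 1.002
scene 395.73968597182756 316.6085926693009 201.59731023285718 [[-0.392, 0.686, -0.613, 1225.148], [0.92, 0.281, -0.273, 128.217], [-0.015, -0.671, -0.741, 895.23], [0.0, 0.0, 0.0, 1.0]]
top 401.5235663494883 312.2632150255209 210.00101733958115 [[-0.001, -0.983, 0.184, 326.586], [-1.0, 0.002, 0.005, -175.369], [-0.005, -0.184, -0.983, 1295.999], [0.0, 0.0, 0.0, 1.0]]
```

View pics/scene0.png

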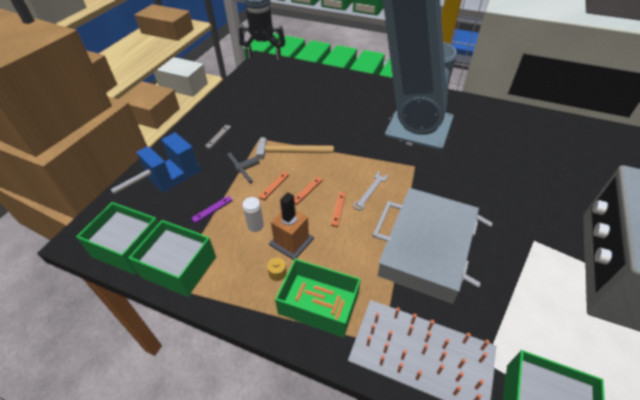

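View pics/top0.png

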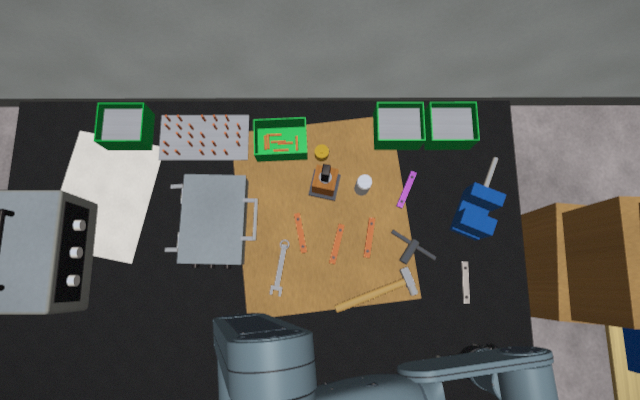

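Top view: the box is at (212,220) with its handle on the right at (252,220). The three copper links are at (301,233), (337,243) and (369,237), and the stand with the driver is at (325,180). The purple (407,189) and grey (465,282) bars are decoys. Now I'll measure these.

```bash
python3 - <<'E'
from h import *
C=np.load('topC.npy'); P=np.load('topP.npy'); hsv=cv2.cvtColor(C,cv2.COLOR_RGB2HSV)
def rect(m,name,amin=30):
    m=m.astype(np.uint8); n,l,s,c=cv2.connectedComponentsWithStats(m)
    for i in range(1,n):
        if s[i,4]<amin: continue
        q=P[l==i]; q=q[np.abs(q[:,2]-np.median(q[:,2]))<15]
        r=cv2.minAreaRect(q[:,:2].astype(np.float32))
        b=cv2.boxPoints(r); e=[b[1]-b[0],b[2]-b[1]]; e=max(e,key=np.linalg.norm)
        print(name,'px',np.round(c[i]),'n',s[i,4],'c',np.round(r[0],1),'size',np.round(r[1],1),'ang',round(np.degrees(np.arctan2(e[1],e[0]))%180,1),'z',np.round(np.median(q[:,2]),1),'mean',np.round(q.mean(0),1))
u=np.arange(640)[None,:]; v=np.arange(400)[:,None]
sat=(hsv[...,1]>140)&((hsv[...,0]<12)|(hsv[...,0]>172))&(v>205)&(v<275)&(u>285)&(u<390)
rect(sat,'bar')
z=P[...,2]; box=(u>160)&(u<262)&(v>165)&(v<280)
rect(box&(z>45)&(z<90),'lid+handle')
rect(box&(z>60)&(z<72)&(u<246),'lid')
rect(box&(z>55)&(z<75)&(u>249),'handle',5)
rect((u>300)&(u<350)&(v>150)&(v<210)&(z>88)&(z<104),'stand')
rect((u>300)&(u<350)&(v>150)&(v<210)&(z>165)&(z<200),'drv')
E
```

```text
bar px [299. 230.] n 129 c [ 504.  -127.4] size [102.6  16.3] ang 10.6 z 11.8 mean [ 499.6 -127.4   12. ]
bar px [369. 235.] n 146 c [ 486.2 -352.2] size [ 18.1 103.5] ang 170.5 z 12.2 mean [ 485.8 -351.6   12. ]
bar px [336. 243.] n 113 c [ 458.6 -246.3] size [14.9 82.8] ang 166.7 z 12.6 mean [ 457.8 -246.    12.5]
lid+handle px [213. 220.] n 6035 c [530.5 142. ] size [279.1 282. ] ang 178.1 z 66.3 mean [527.1 140.   66.3]
lid px [212. 220.] n 5603 c [530.4 141. ] size [211.  281.7] ang 178.8 z 66.2 mean [526.9 142.9  66.2]
lid px [175. 187.] n 32 c [632.4 262.1] size [30.8 10.5] ang 85.0 z 67.0 mean [632.2 263.7  66.7]
lid px [170. 250.] n 36 c [433.9 267.1] size [35.6  9.7] ang 88.6 z 65.8 mean [433.8 268.1  66.3]
handle px [254. 219.] n 190 c [528.   12.8] size [131.   23.4] ang 2.0 z 68.1 mean [528.5  10.1  68. ]
stand px [325. 179.] n 341 c [ 650.7 -208.7] size [70.1 70.2] ang 168.2 z 99.8 mean [ 645.5 -208.    99.6]
drv px [326. 171.] n 107 c [ 650.7 -208.8] size [23.6 35.2] ang 170.0 z 186.0 mean [ 648.9 -208.5  185.3]
```

```bash
python3 - <<'E'
from h import *
P=np.load('topP.npy'); z=P[...,2]
m=(z>60)&(z<72); hx=[];
for u in (189,240):
  pass
# edges along y: per column first/last row ; per row last column
for lab,cols in (('top',range(188,242,3)),):
    a=[P[np.where(m[:,u])[0],u] for u in cols]
    hi=np.array([q[q[:,0].argmax()] for q in a]); lo=np.array([q[q[:,0].argmin()] for q in a])
    for n,e in(('x+',hi),('x-',lo)):
        k=np.polyfit(e[:,1],e[:,0],1); print(n,'dx/dy deg',np.degrees(np.arctan(k[0])),'x at y=140',np.polyval(k,140))
r=[]; l=[]
for v in range(182,262,3):
    us=np.where(m[v,150:247])[0]+150; q=P[v,us]; r.append(q[q[:,1].argmin()]); 
r=np.array(r); k=np.polyfit(r[:,0],r[:,1],1); print('free edge dy/dx deg',np.degrees(np.arctan(k[0])),'y at 530',np.polyval(k,530))
h=m.copy(); h[:,:249]=0; h[:,262:]=0; h[:190]=0; h[250:]=0
q=P[h]; s=q[(q[:,1]<q[:,1].min()+25)]
k=np.polyfit(s[:,0],s[:,1],1); print('bar deg',np.degrees(np.arctan(k[0])),'y at 530',np.polyval(k,530), s[:,0].min(),s[:,0].max())
delta([528,13,160],90)
E
```

```text
x+ dx/dy deg 0.2519295021222403 x at y=140 1295.9155571983638
x- dx/dy deg 1.4596959032942947 x at y=140 390.8837002574359
free edge dy/dx deg -1.2020278389491694 y at 530 44.961723599594464
bar deg -0.5068232073838278 y at 530 10.30761018650488 462.36806182896214 593.0149576902182
t 0.1 tcp [ 157.7 -526.5  249.5] x [ 0.287 -0.958 -0.002] z [-0.     0.002 -1.   ] F [-0.3  0.4  0.3] g 1.001
shift cm [-41.05 -50.94   9.04]
rotvec deg [-1.000e-01 -0.000e+00 -1.633e+02]
```

Request:
{"name": "servo_tool", "arguments": {
  "rows": [
    [[0, 0, 0, 0, 0, 9, 8], [0, 0, 0, 0, 0, 9, 8], [-4.95, -3.25, 0, 0, 0, 0, 4], [-4.95, -3.25, 0, 0, 0, 0, 4], [-4.95, -3.25, 0, 0, 0, 0, 4], [-4.95, -3.25, 0, 0, 0, 0, 4], [-4.95, -3.25, 0, 0, 0, 0, 4], [-4.95, -3.25, 0, 0, 0, 0, 4], [-4.95, -3.25, 0, 0, 0, 0, 4], [-4.95, -3.25, 0, 0, 0, 0, 4], [-4.95, -3.25, 0, 0, 0, 0, 4], [-4.95, -3.25, 0, 0, 0, 0, 4]]
  ]
}}

```text
time_s: 1.6
tool_pos: [507.2, -30.9, 247.8]
ee_rot: [-0.691, 0.722, 0.003, 0.002]
wrist_force: [0.8, -1.4, 0.3]
gripper_width: 0.465
```

```bash
python3 - <<'E'
from h import *
delta([528,9.7,66],-91.3)
d=cam('wrist'); save(d,'w1'); print(np.round(d['W'],3).tolist()); P=pts(d)
q=P[(P[...,2]>55)&(P[...,2]<80)&(P[...,1]<30)]; print(len(q),q.min(0),q.max(0),q.mean(0))
E
```

```text
t 1.6 tcp [507.2 -30.9 247.8] x [-0.044 -0.999 -0.006] z [-0.001  0.006 -1.   ] F [ 0.8 -1.4  0.3] g 0.465
shift cm [-4.03 -1.92 18.21]
rotvec deg [ 0.1  0.4 -1.2]
[[-0.043, -0.948, -0.316, 588.54], [-0.999, 0.039, 0.019, -35.23], [-0.006, 0.316, -0.949, 371.353], [0.0, 0.0, 0.0, 1.0]]
3704 [ 461.94617474 -323.75157343   55.00753284] [658.78990255  29.95320312  79.96152603] [ 579.5030976  -102.55660449   66.8237972 ]
```

```bash
python3 - <<'E'
from h import *
d=cam('wrist'); P=pts(d)
q=P[(P[...,2]>55)&(P[...,2]<80)&(P[...,1]<22)&(P[...,1]>-20)&(P[...,0]>475)&(P[...,0]<580)]
for a in range(475,580,15):
    s=q[(q[:,0]>=a)&(q[:,0]<a+15)]; 
    if len(s): print(a,len(s),s[:,1].min(),s[:,1].max(),s[:,2].max())
E
```

```text
475 157 5.229925780504562 20.64101196561459 70.597869485751
490 162 4.87451031512003 16.66179424183211 70.7773635776561
505 175 4.504525637664582 16.503624780002145 70.6278943821307
520 180 4.358813014150261 16.39329773349704 70.67462451985602
535 185 4.015864533427081 15.957442563104177 70.5791450077121
550 201 3.5714507682755077 15.518260266680695 71.10461302361313
565 212 3.2278736960994188 15.350842372122496 71.09846177358122
```

View pics/w1.png

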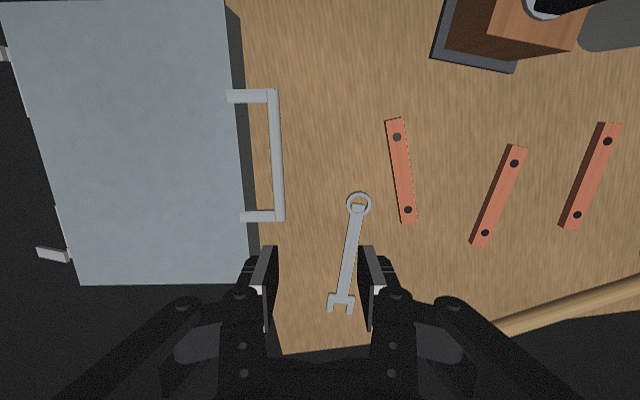

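The wrist view shows the handle bar at (275,155) and the three links at (400,170), (498,195) and (590,175). The spanner is at (350,250), below the tool.

Request:
{"name": "servo_tool", "arguments": {
  "rows": [
    [[-4.1, -1.9, 4, 0, 0, -1.2, 3.5], [0, 0, 4, 0, 0, 0, 3.5], [0, 0, 0, 0, 0, 0, 3.5]]
  ]
}}

```text
time_s: 2.08
tool_pos: [528.6, 12.4, 167.4]
ee_rot: [-0.702, 0.712, 0.003, 0.002]
wrist_force: [-0.8, -0.6, 0.1]
gripper_width: 0.41
```

```bash
python3 -c "
from h import *
delta([528,10.3,65],-91.3)"
```

```text
t 2.08 tcp [528.6  12.4 167.4] x [-0.013 -1.    -0.007] z [-0.     0.007 -1.   ] F [-0.8 -0.6  0.1] g 0.41
shift cm [ 0.29  0.05 10.24]
rotvec deg [0.  0.4 0.5]
```

Request:
{"name": "servo_tool", "arguments": {
  "rows": [
    [[0.3, 0, 4, 0, 0.4, 0.5, 3.3], [0, 0, 3.5, 0, 0, 0, 3.3], [0, 0, 2.7, 0, 0, 0, 3.3], [0, 0, 0, 0, 0, 0, 1.2], [0, 0, 0, 0, 0, 0, 0.8], [0, 0, 0, 0, 0, 0, 0.8], [0, 0, 0, 0, 0, 0, 0.8]]
  ]
}}

```text
time_s: 2.95
tool_pos: [531.4, 10.4, 73.4]
ee_rot: [-0.696, 0.718, 0.001, 0.006]
wrist_force: [-1.7, 3.2, -3.4]
gripper_width: 0.119
```

Request:
{"name": "servo_tool", "arguments": {
  "rows": [
    [[0, 0, 0, 0, 0, 0, 3], [0, 0, 0, 0, 0, 0, 3], [0, 0, 0.9, 0, 0, 0, 3], [0, 0, 0, 0, 0, 0, 0.8], [0, 0, 0, 0, 0, 0, 0.5], [0, 0, 0, 0, 0, 0, 0.5]]
  ]
}}

```text
time_s: 3.7
tool_pos: [534.1, 10.3, 66.9]
ee_rot: [-0.696, 0.718, -0.001, 0.008]
wrist_force: [-1.3, -2.4, 1.8]
gripper_width: 0.114
```

```bash
python3 -c "
from h import *
st()"
```

```text
t 3.7 tcp [534.1  10.3  66.9] x [-0.032 -0.999 -0.011] z [ 0.013  0.01  -1.   ] F [-1.3 -2.4  1.8] g 0.114
```

Request:
{"name": "servo_tool", "arguments": {
  "rows": [
    [[-0.1, 0, -2.3, 0, 0, 0, 0.5], [-0.35, 0, -2.3, 0, 0, 0, 0.5], [-0.6, 0, -2.25, 0, 0, 0, 0.5], [-0.8, 0, -2.2, 0, 0, 0, 0.5], [-1.0, 0, -2.1, 0, 0, 0, 0.5], [-1.2, 0, -2.0, 0, 0, 0, 0.5]]
  ]
}}

```text
time_s: 4.45
tool_pos: [534.9, 49.9, 197.4]
ee_rot: [-0.695, 0.719, 0.0, 0.008]
wrist_force: [3.6, 4.1, -7.3]
gripper_width: 0.114
```

```bash
cat > lid.py <<'E'
from h import *
s,r=st(); p=s['tool_pos']; d=np.array([p[1]-242,p[2]-64]); print('R',np.hypot(*d),'th',np.arctan2(d[1],-d[0]))
E
python3 lid.py
```

```text
t 4.45 tcp [534.9  49.9 197.4] x [-0.033 -0.999 -0.011] z [ 0.011  0.011 -1.   ] F [ 3.6  4.1 -7.3] g 0.114
R 233.88310140391383 th 0.6072124378220841
```

Request:
{"name": "servo_tool", "arguments": {
  "rows": [
    [[-1.4, 0, -1.8, 0, 0, 0, 0.5], [-1.6, 0, -1.7, 0, 0, 0, 0.5], [-1.75, 0, -1.5, 0, 0, 0, 0.5], [-1.9, 0, -1.35, 0, 0, 0, 0.5], [-2.0, 0, -1.15, 0, 0, 0, 0.5], [-2.1, 0, -0.95, 0, 0, 0, 0.5], [-2.2, 0, -0.7, 0, 0, 0, 0.5], [-2.25, 0, -0.5, 0, 0, 0, 0.5]]
  ]
}}

```text
time_s: 5.45
tool_pos: [538.4, 200.8, 300.1]
ee_rot: [-0.694, 0.72, -0.004, 0.003]
wrist_force: [-1.9, -4.6, 11.4]
gripper_width: 0.113
```

```bash
python3 lid.py
```

```text
t 5.45 tcp [538.4 200.8 300.1] x [-0.036 -0.999  0.002] z [ 0.01  -0.002 -1.   ] F [-1.9 -4.6 11.4] g 0.113
R 239.70445969075425 th 1.3980674695507116
```

Request:
{"name": "servo_tool", "arguments": {
  "rows": [
    [[-2.3, 0.1, 0.1, 0, 0, 0, 0.5], [-2.3, 0.1, 0.2, 0, 0, 0, 0.5], [-2.3, 0.1, 0.35, 0, 0, 0, 0.5], [-2.2, 0.1, 0.5, 0, 0, 0, 0.5], [-2.0, 0.1, 0.6, 0, 0, 0, 0.5]]
  ]
}}

```text
time_s: 6.08
tool_pos: [540.7, 318.7, 291.9]
ee_rot: [-0.695, 0.719, -0.009, 0.01]
wrist_force: [3.8, -1.0, -0.8]
gripper_width: 0.105
```

```bash
python3 lid.py
```

```text
t 6.08 tcp [540.7 318.7 291.9] x [-0.035 -0.999 -0.001] z [ 0.028  0.    -1.   ] F [ 3.8 -1.  -0.8] g 0.105
R 240.43476066593382 th 1.895625751897228
```

Request:
{"name": "servo_tool", "arguments": {
  "rows": [
    [[0, 0, 0, 0, 0, 0, 3], [0, 0, 0, 0, 0, 0, 3.5], [0, 0, 0, 0, 0, 0, 3.5], [0, 0, -4, 0, 0, 0, 3.5], [0, 0, -4, 0, 0, 0, 4], [5.5, 2, -1, 0, 0, 0, 7], [5.5, 2, 0, 0, 0, 0, 8], [5.5, 2, 0, 0, 0, 0, 8], [3, 0, 0, 0, 0, 0, 8], [0, 0, 0, 0, 0, 0, 8]]
  ]
}}

```text
time_s: 7.32
tool_pos: [467.5, 122.1, 380.5]
ee_rot: [-0.694, 0.72, -0.007, 0.009]
wrist_force: [0.4, 0.5, 0.7]
gripper_width: 0.937
```

```bash
python3 - <<'E'
from h import *
st(); d=cam('wrist'); save(d,'w2'); np.save('w2P.npy',pts(d)); np.save('w2C.npy',d['color'])
d=cam('top'); save(d,'top2')
E
```

```text
t 7.33 tcp [467.5 122.1 380.5] x [-0.036 -0.999 -0.003] z [ 0.022  0.003 -1.   ] F [0.4 0.5 0.7] g 0.937
```

View pics/w2.png

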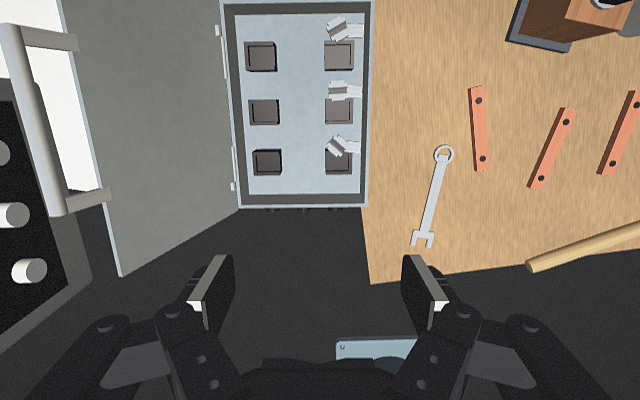

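The lid stands open. Three pairs of blocks are visible in the box, with clamp heads near (336,27), (336,90) and (333,143). Next I'll measure the box pose, the heads and the links.

```bash
python3 - <<'E'
from h import *
P=np.load('w2P.npy'); C=np.load('w2C.npy'); z=P[...,2]
V,U=np.mgrid[0:400,0:640]
m=(U>215)&(U<380)&(V<215)&(z>52)&(z<66)
rim=m&(C.mean(-1)>0)
q=P[rim]; print(len(q)); 
# rim lines: right wall (y min), bottom wall (x min), left
R_=q[q[:,1]<60]; k=np.polyfit(R_[:,0],R_[:,1],1); print('y- wall: y=',np.polyval(k,530),'slope deg',np.degrees(np.arctan(k[0])),R_[:,1].std(),R_[:,0].min(),R_[:,0].max())
B=q[(q[:,0]<400)]; k=np.polyfit(B[:,1],B[:,0],1); print('x- wall: x=',np.polyval(k,145),'slope deg',np.degrees(np.arctan(k[0])),B[:,0].std(), B[:,1].min(),B[:,1].max())
# heads
h=(m&(U>320)&(U<365)&(z>53)&(z<59)).astype(np.uint8)
n,l,s,c=cv2.connectedComponentsWithStats(h)
for i in range(1,n):
    if s[i,4]>20: print('head comp',c[i],s[i,4],np.round(P[l==i].mean(0),1),np.round(P[l==i].min(0),1),np.round(P[l==i].max(0),1))
# blocks
b=((U>235)&(U<360)&(V<190)&(z>24)&(z<42)&(C.mean(-1)<130)).astype(np.uint8)
n,l,s,c=cv2.connectedComponentsWithStats(b)
for i in range(1,n):
    if s[i,4]>100: print('block',c[i],s[i,4],np.round(P[l==i].mean(0),1),np.round(P[l==i].min(0),1),np.round(P[l==i].max(0),1))
hsv=cv2.cvtColor(C,cv2.COLOR_RGB2HSV)
b=((hsv[...,1]>115)&(hsv[...,0]<12)&(U>400)&(V>70)&(V<200)).astype(np.uint8)
n,l,s,c=cv2.connectedComponentsWithStats(b)
for i in range(1,n):
    if s[i,4]>200:
        qq=P[l==i]; qq=qq[np.abs(qq[:,2]-12)<4]; r=cv2.minAreaRect(qq[:,:2].astype(np.float32)); print('bar',np.round(r[0],1),np.round(r[1],1),r[2],qq[:,2].mean())
crop=C[0:170,225:375,::-1]; cv2.imwrite('pics/c2.png',cv2.resize(crop,None,fx=3.5,fy=3.5,interpolation=cv2.INTER_CUBIC))
E
```

```text
4450
y- wall: y= 51.41809329062192 slope deg -1.1255353178816245 2.5539336565261577 393.37168059050714 663.1464673290644
x- wall: x= 397.0980448835263 slope deg 0.7592610222792763 1.8564181452684496 51.57797702139932 247.1345231470831
head comp [342.90322581   1.85483871] 62 [662.8  84.2  56. ] [661.8  57.6  53.1] [664.7 111.7  58.9]
head comp [335.07894737  22.46052632] 152 [640.   94.5  56.2] [631.7  81.8  53.1] [647.3 106.2  58.9]
head comp [340.4964539   34.29787234] 141 [626.1  87.8  56.3] [618.5  76.6  53.4] [635.4 100.1  58.4]
head comp [337.256  83.904] 125 [565.9  93.   56.4] [561.8  80.   53.5] [571.  105.5  59. ]
head comp [338.04918033  95.59836066] 122 [550.9  92.1  56.2] [546.2  79.8  53. ] [555.3 104.5  58.7]
head comp [340.77358491 140.99056604] 106 [489.4  89.2  56.3] [479.3  80.5  54.5] [498.3 100.2  58.4]
head comp [333.72727273 149.21818182] 110 [478.1  99.5  56. ] [468.   87.6  53.2] [489.7 109.   58.4]
head comp [336.35483871 202.75806452] 62 [397.5  97.2  56.5] [393.4  69.2  53.2] [398.7 120.3  59. ]
block [296.42025862   7.78663793] 464 [664.1 144.2  33.1] [66
[... 234 characters left out ...]
lock [239.77227723 137.71947195] 303 [495.4 238.1  32.6] [415.6 235.9  24. ] [584.5 240.   42. ]
block [263.04011065 111.89903181] 723 [532.3 200.3  31.5] [514.9 179.8  24. ] [549.7 220.3  40.1]
block [338.50676692 111.45263158] 665 [529.1  90.4  31.2] [512.4  71.1  24.3] [547.3 110.6  39.9]
block [266.23485968 162.11521418] 677 [458.2 201.8  31.5] [440.3 181.6  24. ] [476.3 222.4  40.1]
block [338.07169118 163.13235294] 544 [452.8  92.2  31. ] [437.6  72.9  24.1] [473.7 111.8  40. ]
bar [ 493.3 -128. ] [130.   21.2] 10.9319429397583 11.579238305642262
bar [ 478.8 -350. ] [ 23.7 129.7] 80.52422332763672 11.515352995721836
bar [ 458.3 -244.6] [ 23.1 129.5] 74.61897277832031 11.536570805939219
```

View pics/c2.png

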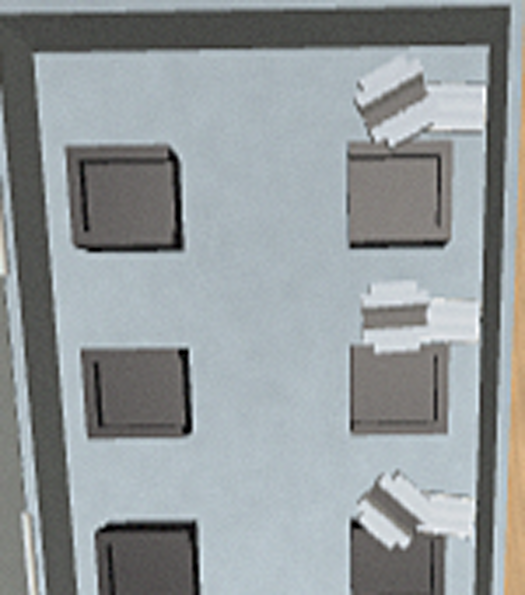

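```bash
cat >> h.py <<'E'
SEAT={1:(456.9,146.9),2:(531.5,145.1),3:(606.1,143.8)}; HEAD={1:(483.8,94.3),2:(558.4,92.5),3:(633.0,91.2)}
def bars(d):
    P=pts(d); C=d['color']; hsv=cv2.cvtColor(C,cv2.COLOR_RGB2HSV)
    b=((hsv[...,1]>115)&(hsv[...,0]<12)&(P[...,2]<80)).astype(np.uint8); n,l,s,c=cv2.connectedComponentsWithStats(b)
    for i in range(1,n):
        if s[i,4]>200:
            q=P[l==i]; zt=np.percentile(q[:,2],80); q=q[np.abs(q[:,2]-zt)<3].astype(np.float32); 
            if len(q)<50: continue
            r=cv2.minAreaRect(q[:,:2]); b=cv2.boxPoints(r); e=max([b[1]-b[0],b[2]-b[1]],key=np.linalg.norm)
            if max(r[1])<200: print('bar px',np.round(c[i]),np.round(r[0],1),'size',np.round(r[1],1),'ang',round(np.degrees(np.arctan2(e[1],e[0]))%180,1),'z',round(float(zt),1))
E
python3 -c "
from h import *
print(np.round(status.sense()['joint_positions'],2))
delta([493.3,-128,200],-79.2)"
```

```text
[0.03 0.07 1.46 0.   1.6  1.63]
t 7.42 tcp [467.8 123.9 380.4] x [-0.034 -0.999 -0.004] z [ 0.022  0.003 -1.   ] F [-0.4  0.6 -0.5] g 0.937
shift cm [25.17 -3.01 18.01]
rotvec deg [ -1.2   0.1 -12.7]
```

Request:
{"name": "servo_tool", "arguments": {
  "rows": [
    [[4.2, 0, 1.5, -1.2, 0, -6, 6], [4.6, -0.6, 3, 0, 0, -6.5, 6], [4.6, -1.2, 3.5, 0, 0, 0, 6], [4.7, -1.2, 3.5, 0, 0, 0, 6], [4.7, -1.2, 3.5, 0, 0, 0, 6], [3.5, -1, 3.5, 0, 0, 0, 6], [0, 0, 0, 0, 0, 0, 6]]
  ]
}}

```text
time_s: 8.3
tool_pos: [564.1, -122.1, 188.5]
ee_rot: [0.776, -0.631, -0.001, -0.006]
wrist_force: [0.4, -0.4, -1.3]
gripper_width: 0.702
```

```bash
python3 -c "
from h import *
d=cam('wrist'); bars(d)
delta([493.3,-128,24],-79.2)"
```

```text
Traceback (most recent call last):
  File "h.py", line 34, in bars
    r=cv2.minAreaRect(q[:,:2]); b=cv2.boxPoints(r); e=max([b[1]-b[0],b[2]-b[1]],key=np.linalg.norm)
cv2.error: OpenCV(4.12.0) /io/opencv/modules/imgproc/src/convhull.cpp:143: error: (-215:Assertion failed) total >= 0 && (depth == CV_32F || depth == CV_32S) in function 'convexHull'
```

```bash
sed -i 's/cv2.minAreaRect(q\[:,:2\])/cv2.minAreaRect(np.ascontiguousarray(q[:,:2],np.float32))/' h.py; python3 -c "
from h import *
d=cam('wrist'); bars(d)
delta([493.3,-128,24],-79.2)"
```

```text
bar px [312. 239.] [ 493.8 -128.8] size [129.8  19.6] ang 11.0 z 12.3
bar px [429. 258.] [ 498.7 -255.7] size [20.7 46. ] ang 165.4 z 12.3
bar px [513. 274.] [ 501.3 -354. ] size [22.  83.8] ang 169.7 z 12.2
bar px [381. 325.] [ 410.1 -232.6] size [21.  30.3] ang 164.6 z 12.1
t 8.4 tcp [ 564.6 -120.6  191.8] x [ 0.205 -0.979 -0.007] z [ 0.009  0.009 -1.   ] F [0.  0.1 1. ] g 0.702
shift cm [-0.63  7.32 16.71]
rotvec deg [-0.6  0.4  1. ]
```

Request:
{"name": "servo_tool", "arguments": {
  "rows": [
    [[-0.3, 4, 4, -0.6, 0.4, 1, 4.5], [-0.3, 3.3, 4, 0, 0, 0, 4.5], [0, 0, 4.5, 0, 0, 0, 4.5], [0, 0, 0, 0, 0, 0, 4.5]]
  ]
}}

```text
time_s: 8.9
tool_pos: [496.1, -124.3, 71.2]
ee_rot: [0.773, -0.634, 0.007, -0.003]
wrist_force: [0.2, 0.7, 0.7]
gripper_width: 0.529
```

```bash
python3 -c "
from h import *
delta([493.8,-128.8,24],-79)"
```

```text
t 8.9 tcp [ 496.1 -124.3   71.2] x [ 0.195 -0.981  0.007] z [ 0.014 -0.005 -1.   ] F [0.2 0.7 0.7] g 0.529
shift cm [0.36 0.37 4.72]
rotvec deg [-0.7 -0.4  0.2]
```

Request:
{"name": "servo_tool", "arguments": {
  "rows": [
    [[0.35, 0.35, 2.6, -0.7, -0.4, 0, 4.5], [0, 0, 2, 0, 0, 0, 4.5], [0, 0, 0.2, 0, 0, 0, 3], [0, 0, 0, 0, 0, 0, 1], [0, 0, 0, 0, 0, 0, 1], [0, 0, 0, 0, 0, 0, 1], [0, 0, 0, 0, 0, 0, 1]]
  ]
}}

```text
time_s: 9.78
tool_pos: [504.5, -128.7, 36.3]
ee_rot: [0.775, -0.632, 0.011, -0.003]
wrist_force: [0.6, -0.0, 0.6]
gripper_width: 0.117
```

```bash
python3 -c "
from h import *
st();d=cam('wrist'); bars(d)"
```

```text
t 9.78 tcp [ 504.5 -128.7   36.3] x [ 0.201 -0.979  0.014] z [ 0.021 -0.01  -1.   ] F [ 0.6 -0.   0.6] g 0.117
bar px [315. 244.] [ 495.5 -128.5] size [125.5  19.9] ang 11.0 z 12.4
bar px [525. 306.] [ 492.8 -254. ] size [22.  57.9] ang 165.1 z 12.2
bar px [622. 379.] [ 455.2 -335.8] size [30.  18.9] ang 22.6 z 11.6
```

Request:
{"name": "servo_tool", "arguments": {
  "rows": [
    [[0, 1.0, 0, -1.2, -0.6, 0, 4], [0, 0, 0, 0, 0, 0, 4], [0, 0, 0.6, 0, 0, 0, 4], [0, 0, 0.5, 0, 0, 0, 4], [0, 0, 0, 0, 0, 0, 4]]
  ]
}}

```text
time_s: 10.45
tool_pos: [493.2, -131.0, 23.6]
ee_rot: [0.775, -0.632, -0.001, 0.002]
wrist_force: [0.8, -0.0, 0.2]
gripper_width: 0.468
```

```bash
python3 -c "
from h import *
delta([493.8,-128.8,23],-79)"
```

```text
t 10.45 tcp [ 493.2 -131.    23.6] x [ 0.2   -0.98   0.002] z [-0.004 -0.003 -1.   ] F [ 0.8 -0.   0.2] g 0.468
shift cm [-0.2  -0.1   0.06]
rotvec deg [ 0.3 -0.1  0.6]
```

Request:
{"name": "servo_tool", "arguments": {
  "rows": [
    [[-0.2, -0.1, 0, 0, 0, 0, 3], [0, 0, 0, 0, 0, 0, 1.5], [0, 0, 0, 0, 0, 0, 1.2], [0, 0, 0, 0, 0, 0, 1.2], [0, 0, -3, 0, 0, 0, 1.2], [0, 0, -4, 0, 0, 0, 1.2], [0, 0, -4, 0, 0, 0, 1.2], [0, 0, 0, 0, 0, 0, 1.2]]
  ]
}}

```text
time_s: 11.45
tool_pos: [492.9, -127.4, 134.6]
ee_rot: [0.775, -0.632, -0.004, 0.003]
wrist_force: [-0.1, -0.2, -3.5]
gripper_width: 0.21
```

```bash
cat >> h.py <<'E'
def held(d):
    """the copper seen above 60 mm: the bar in hand, relative to the TCP in tool axes"""
    s=status.sense(); r=R.from_quat(s['ee_rot']).as_matrix(); P=(pts(d)-s['tool_pos'])@r; hsv=cv2.cvtColor(d['color'],cv2.COLOR_RGB2HSV)
    m=(hsv[...,1]>115)&(hsv[...,0]<12)&(np.abs(P[...,2]-10)<18); q=P[m]; zt=np.percentile(q[:,2],15); q=np.ascontiguousarray(q[np.abs(q[:,2]-zt)<4][:,:2],np.float32)
    b=cv2.minAreaRect(q); print('held',b,'top z',zt,'y',q[:,1].min(),q[:,1].max())
E
python3 -c "
from h import *
d=cam('wrist'); held(d)
delta([456.9,146.9,130],-1.2)"
```

```text
held ((1.1390657424926758, -3.0630226135253906), (20.002826690673828, 125.27734375), 0.5574911832809448) top z 9.218077051988827 y -65.67438 59.60346
t 11.5 tcp [ 491.5 -126.8  132.7] x [ 0.2   -0.98  -0.004] z [-0.013  0.002 -1.   ] F [ 0.   0.4 -3.9] g 0.207
shift cm [-27.5   -2.1    0.37]
rotvec deg [  0.4   0.7 -77.2]
```

Request:
{"name": "servo_tool", "arguments": {
  "rows": [
    [[-3.4, -0.25, 0, 0, 0, -9.6, 1.2], [-3.35, -0.8, 0, 0, 0, -9.6, 1.2], [-3.15, -1.4, 0, 0, 0, -9.6, 1.2], [-2.9, -1.9, 0, 0, 0, -9.6, 1.2], [-2.5, -2.35, 0, 0, 0, -9.6, 1.2], [-2.1, -2.75, 0, 0, 0, -9.6, 1.2], [-1.6, -3.05, 0, 0, 0, -9.6, 1.2], [-1.1, -3.3, 0, 0, 0, -9.6, 1.2], [0, 0, 0, 0, 0, 0, 1.2]]
  ]
}}

```text
time_s: 12.62
tool_pos: [439.5, 154.8, 117.1]
ee_rot: [1.0, 0.006, -0.022, -0.003]
wrist_force: [0.5, 0.3, -2.1]
gripper_width: 0.209
```

```bash
python3 -c "
from h import *
delta([456.9,146.9,110],-1.2)"
```

```text
t 12.62 tcp [439.5 154.8 117.1] x [ 0.999  0.013 -0.044] z [-0.044  0.006 -0.999] F [ 0.5  0.3 -2.1] g 0.209
shift cm [1.76 0.82 0.62]
rotvec deg [-0.3  2.5  1.9]
```

Request:
{"name": "servo_tool", "arguments": {
  "rows": [
    [[1.75, 0.85, 0, -0.3, 2.5, 1.9, 1.2], [0, 0, 1.2, 0, 0, 0, 1.2], [0, 0, 0, 0, 0, 0, 1.2]]
  ]
}}

```text
time_s: 13.0
tool_pos: [453.6, 145.4, 99.2]
ee_rot: [1.0, -0.012, -0.005, 0.001]
wrist_force: [-0.5, 0.4, -2.5]
gripper_width: 0.211
```

```bash
python3 -c "
from h import *
d=cam('wrist'); save(d,'w3'); held(d); np.save('w3P.npy',pts(d))
delta([456.9,146.2,51],-1.2)"
```

```text
held ((-0.31053829193115234, -1.6646995544433594), (20.012792587280273, 124.902587890625), 0.5781500339508057) top z 11.943322908996013 y -64.100235 60.815025
t 13.05 tcp [454.3 145.5  99.9] x [ 1.    -0.023 -0.008] z [-0.008 -0.001 -1.   ] F [-0.6  0.6 -2.8] g 0.204
shift cm [ 0.3  -0.09  4.88]
rotvec deg [ 0.1  0.5 -0.1]
```

View pics/w3.png

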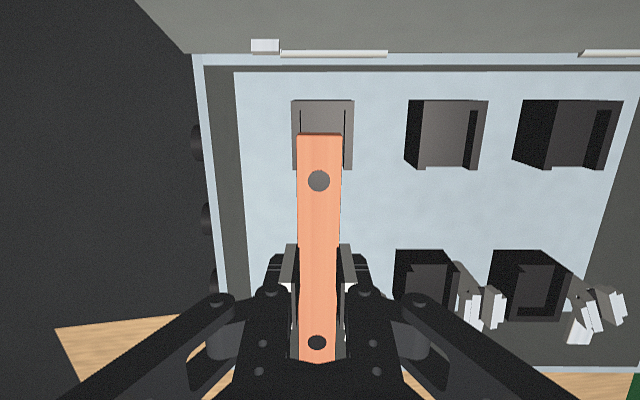

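The wrist view shows the held link at (320,240), lined up over seat1's far block (322,130), with the clamp heads at lower right. Lowering it.

Request:
{"name": "servo_tool", "arguments": {
  "rows": [
    [[0.3, -0.1, 1.5, 0, 0.5, 0, 1.2], [0, 0, 1, 0, 0, 0, 1.2], [0, 0, 0.5, 0, 0, 0, 1.2], [0, 0, 0, 0, 0, 0, 1.2]]
  ]
}}

```text
time_s: 13.55
tool_pos: [456.8, 145.7, 68.7]
ee_rot: [1.0, -0.012, -0.001, 0.001]
wrist_force: [-0.0, 0.4, -2.8]
gripper_width: 0.213
```

```bash
python3 -c "
from h import *
delta([456.9,146.2,51],-1.2); d=cam('wrist'); P=pts(d); held(d)
m=(P[...,2]>34)&(P[...,2]<43)&(d['color'].mean(-1)<150)&(P[...,1]>170)&(P[...,1]<235)
q=P[m]; a=q[np.abs(q[:,0]-457)<25]; print('seat1 cheeks x',a[:,0].min(),a[:,0].max(),'y max',a[:,1].max(), len(a))
a=q[np.abs(q[:,0]-531)<25]; print('seat2',a[:,0].min(),a[:,0].max(),a[:,1].max(),len(a))"
```

```text
t 13.55 tcp [456.8 145.7  68.7] x [ 1.    -0.025 -0.001] z [-0.001 -0.001 -1.   ] F [-0.   0.4 -2.8] g 0.213
shift cm [ 0.01 -0.05  1.77]
rotvec deg [ 0.1  0.1 -0.2]
held ((0.21667003631591797, -1.6359481811523438), (20.032005310058594, 124.85222625732422), 0.5007811784744263) top z 11.440343300723018 y -64.09702 60.770622
seat1 cheeks x 438.77297564229264 475.57546527438706 y max 222.42919416494323 2318
seat2 513.4164769303948 550.9676888470283 221.01522869466675 2869
```

Request:
{"name": "servo_tool", "arguments": {
  "rows": [
    [[0, 0, 0.9, 0, 0, 0, 1.2], [0, 0, 0.6, 0, 0, 0, 1.2], [0, 0, 0.3, 0, 0, 0, 1.2], [0, 0, 0, 0, 0, 0, 1.2]]
  ]
}}

```text
time_s: 14.1
tool_pos: [457.9, 145.9, 51.8]
ee_rot: [1.0, -0.012, 0.001, 0.001]
wrist_force: [-0.1, -0.8, -2.2]
gripper_width: 0.212
```

Request:
{"name": "servo_tool", "arguments": {
  "rows": [
    [[0, 0, 0.2, 0, 0, 0, 1.2], [0, 0, 0, 0, 0, 0, 3.5], [0, 0, 0, 0, 0, 0, 3.5], [0, 0, -3, 0, 0, 0, 3.5], [0, 0, -5, 0, 0, 0, 3.5], [0, 0, -5, 0, 0, 0, 3.5], [0, 0, -3, 0, 0, 0, 3.5], [0, 0, 0, 0, 0, 0, 4.5]]
  ]
}}

```text
time_s: 15.1
tool_pos: [458.8, 146.1, 216.1]
ee_rot: [1.0, -0.012, 0.002, 0.0]
wrist_force: [0.7, 0.3, -0.6]
gripper_width: 0.524
```

```bash
python3 -c "
from h import *
d=cam('wrist'); save(d,'w4'); bars(d)
delta([458.3,-244.6,200],-75)"
```

```text
bar px [623. 113.] [757.3 201.2] size [7.5 5.5] ang 76.9 z 36.8
bar px [603. 192.] [759.4 121. ] size [6.4 8.6] ang 175.3 z 41.7
bar px [591. 344.] [790.3 -76.8] size [ 5.7 50.2] ang 93.3 z 31.0
t 15.15 tcp [458.  146.1 214.7] x [ 1.    -0.024  0.001] z [ 0.001 -0.001 -1.   ] F [-0.3  0.8  0.1] g 0.528
shift cm [ 0.98 39.05  1.51]
rotvec deg [ 0.  -0.1 73.6]
```

```bash
cat >> h.py <<'E'
def seated(d):
    P=pts(d); hsv=cv2.cvtColor(d['color'],cv2.COLOR_RGB2HSV); cu=(hsv[...,1]>90)&((hsv[...,0]<14)|(hsv[...,0]>172))
    for k,(x,y) in SEAT.items():
        m=cu&(np.abs(P[...,0]-x)<25)&(np.abs(P[...,1]-y)<80)&(P[...,2]>20)&(P[...,2]<60)
        if m.sum()<50: print('seat',k,'empty',m.sum()); continue
        q=P[m]; zt=np.percentile(q[:,2],70); q=np.ascontiguousarray(q[np.abs(q[:,2]-zt)<3][:,:2],np.float32); r=cv2.minAreaRect(q); print('seat',k,'off',np.round(np.array(r[0])-(x,y),1),np.round(r[1],1),round(r[2],1),'top z',round(float(zt),1))
E
python3 -c "
from h import *
d=cam('wrist'); seated(d)
d=cam('top'); seated(d)"
```

```text
seat 1 off [ 1.8 -1.6] [129.2  19. ] 88.1 top z 40.2
seat 2 empty 2
seat 3 empty 2
seat 1 off [ 2.1 -8.8] [119.   22.5] 87.9 top z 41.4
seat 2 empty 0
seat 3 empty 0
```

Request:
{"name": "servo_tool", "arguments": {
  "rows": [
    [[0.1, 3.9, 0, 0, 0, -9.6, 5], [-0.6, 3.9, 0, 0, 0, -9.6, 5], [-1.2, 3.7, 0, 0, 0, -9.6, 5], [-1.8, 3.45, 0, 0, 0, -9.6, 5], [-2.4, 3.1, 0, 0, 0, -9.6, 5], [-2.85, 2.7, 0, 0, 0, -9.6, 5], [-3.25, 2.15, 0, 0, 0, -9.6, 5], [-3.6, 1.6, 0, 0, 0, -9.0, 5], [-3.8, 1, 0, 0, 0, 0, 5], [-3.8, 1, 0, 0, 0, 0, 5], [0, 0, 0, 0, 0, 0, 5]]
  ]
}}

```text
time_s: 16.62
tool_pos: [454.9, -254.0, 190.5]
ee_rot: [0.78, 0.626, -0.01, -0.017]
wrist_force: [-0.2, 0.9, 0.5]
gripper_width: 0.582
```

```bash
python3 -c "
from h import *
d=cam('wrist'); bars(d)
delta([458.3,-244.6,80],75)"
```

```text
bar px [325. 180.] [ 456.9 -245.3] size [ 19.9 129.6] ang 165.4 z 12.5
bar px [230. 212.] [ 472.1 -349.3] size [ 20.7 119.1] ang 170.7 z 12.4
t 16.68 tcp [ 454.5 -252.3  190.3] x [0.216 0.976 0.007] z [-0.037  0.016 -0.999] F [-1.   0.2 -0.5] g 0.586
shift cm [ 0.76  0.63 11.02]
rotvec deg [-2.3 -0.4  2.5]
```

Request:
{"name": "servo_tool", "arguments": {
  "rows": [
    [[0.7, 0.1, 0, -2.3, -0.4, 2.2, 4.5], [0, 0, 5, 0, 0, 0, 4.5], [0, 0, 4, 0, 0, 0, 4.5], [0, 0, 3, 0, 0, 0, 4], [0, 0, 0, 0, 0, 0, 4]]
  ]
}}

```text
time_s: 17.3
tool_pos: [454.7, -237.6, 63.5]
ee_rot: [0.791, 0.612, 0.0, -0.004]
wrist_force: [0.2, -0.1, -0.5]
gripper_width: 0.466
```

```bash
python3 -c "
from h import *
delta([456.9,-245.3,23.5],75.4)"
```

```text
t 17.3 tcp [ 454.7 -237.6   63.5] x [0.251 0.968 0.005] z [-0.004  0.006 -1.   ] F [ 0.2 -0.1 -0.5] g 0.466
shift cm [-0.72  0.43  4.  ]
rotvec deg [-0.3 -0.3  0. ]
```

Request:
{"name": "servo_tool", "arguments": {
  "rows": [
    [[-0.7, 0.4, 1.5, 0, 0, 0, 4], [0, 0, 1, 0, 0, 0, 4], [0, 0, 0, 0, 0, 0, 4]]
  ]
}}

```text
time_s: 17.68
tool_pos: [458.2, -245.6, 38.9]
ee_rot: [0.791, 0.612, 0.001, -0.002]
wrist_force: [-0.2, 0.4, 0.4]
gripper_width: 0.47
```

```bash
python3 -c "
from h import *
delta([456.9,-245.3,23.5],75.4)"
```

```text
t 17.68 tcp [ 458.2 -245.6   38.9] x [0.25  0.968 0.004] z [-0.002  0.005 -1.   ] F [-0.2  0.4  0.4] g 0.47
shift cm [-0.01 -0.13  1.54]
rotvec deg [-0.2 -0.2  0.1]
```

Request:
{"name": "servo_tool", "arguments": {
  "rows": [
    [[0, -0.1, 1, 0, 0, 0, 4], [0, 0, 0.5, 0, 0, 0, 4], [0, 0, 0, 0, 0, 0, 4], [0, 0, 0, 0, 0, 0, 2], [0, 0, 0, 0, 0, 0, 1.2], [0, 0, 0, 0, 0, 0, 1.2], [0, 0, 0, 0, 0, 0, 1.2], [0, 0, -3, 0, 0, 0, 1.2], [0, 0, -4, 0, 0, 0, 1.2], [0, 0, -4, 0, 0, 0, 1.2], [0, 0, 0, 0, 0, 0, 1.2]]
  ]
}}

```text
time_s: 19.05
tool_pos: [456.9, -245.6, 135.6]
ee_rot: [0.791, 0.612, 0.001, -0.003]
wrist_force: [-0.2, -0.0, -2.5]
gripper_width: 0.21
```

```bash
python3 -c "
from h import *
d=cam('wrist'); held(d)
delta([531.5,145.1,120],-1.2)"
```

```text
held ((-0.5190029144287109, -1.1283073425292969), (126.80781555175781, 19.983074188232422), 89.98277282714844) top z 9.897848972676048 y -64.53291 62.27517
t 19.1 tcp [ 455.8 -244.6  133.7] x [0.251 0.968 0.006] z [-0.006  0.008 -1.   ] F [-0.4  0.5 -2.8] g 0.21
shift cm [39.62 -2.43  1.64]
rotvec deg [-0.6 -0.  76.7]
```

Request:
{"name": "servo_tool", "arguments": {
  "rows": [
    [[3.6, -0.2, -0.2, 0, 0, 9.6, 1.2], [3.5, -0.8, -0.2, 0, 0, 9.6, 1.2], [3.3, -1.4, -0.2, 0, 0, 9.6, 1.2], [3.05, -1.95, -0.2, 0, 0, 9.6, 1.2], [2.7, -2.4, -0.2, 0, 0, 9.6, 1.2], [2.25, -2.8, -0.2, 0, 0, 9.6, 1.2], [1.75, -3.15, -0.2, 0, 0, 9.6, 1.2], [1.2, -3.4, 0, 0, 0, 9.3, 1.2], [0.6, -3.5, 0, 0, 0, 0, 1.2], [0.6, -3.5, 0, 0, 0, 0, 1.2], [0, 0, 0, 0, 0, 0, 1.2]]
  ]
}}

```text
time_s: 20.48
tool_pos: [522.4, 119.5, 128.6]
ee_rot: [0.999, -0.033, -0.022, -0.008]
wrist_force: [-0.3, 0.0, -1.7]
gripper_width: 0.203
```

```bash
python3 -c "
from h import *
delta([531.5,145.1,90],-1.2)"
```

```text
t 20.48 tcp [522.4 119.5 128.6] x [ 0.997 -0.066 -0.044] z [-0.043  0.018 -0.999] F [-0.3  0.  -1.7] g 0.203
shift cm [ 0.91 -2.56  3.86]
rotvec deg [-0.9  2.5 -2.6]
```

Request:
{"name": "servo_tool", "arguments": {
  "rows": [
    [[0.8, -2.5, 1, -0.9, 2.5, -2.6, 1.2], [0, 0, 1.5, 0, 0, 0, 1.2], [0, 0, 0, 0, 0, 0, 1.2]]
  ]
}}

```text
time_s: 20.85
tool_pos: [528.4, 142.7, 97.9]
ee_rot: [1.0, -0.01, -0.004, 0.001]
wrist_force: [-0.8, 0.2, -2.6]
gripper_width: 0.208
```

```bash
python3 -c "
from h import *
delta([531.5,145.1,70],-1.2); d=cam('wrist'); held(d)"
```

```text
t 20.85 tcp [528.4 142.7  97.9] x [ 1.    -0.02  -0.008] z [-0.008 -0.002 -1.   ] F [-0.8  0.2 -2.6] g 0.208
shift cm [ 0.33 -0.26  2.79]
rotvec deg [0.1 0.5 0.1]
held ((-0.27826881408691406, -2.492889404296875), (19.88027000427246, 127.26679229736328), 0.02465531788766384) top z 12.597852483677862 y -66.1299 61.140923
```

Request:
{"name": "servo_tool", "arguments": {
  "rows": [
    [[0.2, -0.2, 1.2, 0, 0.5, 0, 1.2], [0, 0, 1, 0, 0, 0, 1.2], [0, 0, 0.6, 0, 0, 0, 1.2], [0, 0, 0, 0, 0, 0, 1.2]]
  ]
}}

```text
time_s: 21.4
tool_pos: [531.6, 142.6, 69.0]
ee_rot: [1.0, -0.012, 0.001, 0.001]
wrist_force: [0.9, -0.9, -2.6]
gripper_width: 0.208
```

```bash
python3 -c "
from h import *
delta([531.2,144.5,51],-1.2)"
```

```text
t 21.4 tcp [531.6 142.6  69. ] x [ 1.    -0.023  0.003] z [ 0.003 -0.002 -1.   ] F [ 0.9 -0.9 -2.6] g 0.208
shift cm [-0.05 -0.19  1.8 ]
rotvec deg [ 0.1 -0.2 -0.1]
```

Request:
{"name": "servo_tool", "arguments": {
  "rows": [
    [[-0.1, -0.2, 0.9, 0, 0, 0, 1.2], [0, 0, 0.6, 0, 0, 0, 1.2], [0, 0, 0.3, 0, 0, 0, 1.2], [0, 0, 0.2, 0, 0, 0, 1.2], [0, 0, 0, 0, 0, 0, 1.2]]
  ]
}}

```text
time_s: 22.02
tool_pos: [531.6, 144.9, 52.9]
ee_rot: [1.0, -0.011, 0.003, 0.001]
wrist_force: [0.7, -0.2, -1.9]
gripper_width: 0.211
```

Request:
{"name": "servo_tool", "arguments": {
  "rows": [
    [[0, 0, 0.2, 0, 0, 0, 1.2], [0, 0, 0, 0, 0, 0, 3.3], [0, 0, 0, 0, 0, 0, 3.3], [0, 0, -3, 0, 0, 0, 3.3], [0, 0, -5, 0, 0, 0, 3.3], [0, 0, -5, 0, 0, 0, 3.3], [0, 0, -3, 0, 0, 0, 3.3], [0, 0, 0, 0, 0, 0, 4.5]]
  ]
}}

```text
time_s: 23.02
tool_pos: [531.3, 145.4, 214.8]
ee_rot: [1.0, -0.011, 0.003, 0.001]
wrist_force: [-0.3, -0.1, -0.0]
gripper_width: 0.528
```

```bash
python3 -c "
from h import *
d=cam('wrist'); seated(d)
d=cam('top'); bars(d)
delta([478.8,-350,200],80.3)"
```

```text
seat 1 off [ 2.3 -3.9] [131.6  20.4] 88.9 top z 40.2
seat 2 off [1.1 1.3] [128.6  19.9] 88.7 top z 40.2
seat 3 empty 7
bar px [213. 242.] [459.5 141.9] size [127.2  22.2] ang 88.3 z 42.1
t 23.12 tcp [529.6 145.2 211.8] x [ 1.    -0.022  0.   ] z [ 0.    -0.003 -1.   ] F [ 0.1  0.1 -0.7] g 0.526
shift cm [-3.97 49.62  1.33]
rotvec deg [  0.2   0.1 -81.6]
```

Request:
{"name": "servo_tool", "arguments": {
  "rows": [
    [[-0.3, 4.1, 0, 0, 0, -9.6, 5], [-1, 4, 0, 0, 0, -9.6, 5], [-1.7, 3.8, -0.1, 0, 0, -9.6, 5], [-2.3, 3.45, -0.1, 0, 0, -9.6, 5], [-2.8, 3.05, -0.1, 0, 0, -9.6, 5], [-3.3, 2.5, -0.1, 0, 0, -9.6, 5], [-3.65, 1.95, -0.1, 0, 0, -9.6, 5], [-3.95, 1.3, 0, 0, 0, -9.6, 5], [-4.1, 0.6, 0, 0, 0, -4.5, 5], [-4.1, 0.3, 0, 0, 0, 0, 5], [-4.1, 0.3, 0, 0, 0, 0, 5], [0, 0, 0, 0, 0, 0, 5]]
  ]
}}

```text
time_s: 24.62
tool_pos: [483.2, -317.4, 188.6]
ee_rot: [0.75, 0.662, -0.009, -0.019]
wrist_force: [0.2, 0.3, 0.4]
gripper_width: 0.585
```

```bash
python3 -c "
from h import *
d=cam('wrist'); bars(d)
delta([475,-350,100],80.3)"
```

```text
bar px [282. 179.] [ 477.6 -350.3] size [ 19.8 129.9] ang 170.5 z 12.5
t 24.68 tcp [ 483.1 -315.5  188.4] x [0.123 0.992 0.013] z [-0.039  0.018 -0.999] F [-0.3  0.2  0. ] g 0.585
shift cm [-3.64 -0.02  8.8 ]
rotvec deg [-2.4 -0.7  2.6]
```

Request:
{"name": "servo_tool", "arguments": {
  "rows": [
    [[-3.6, 0, 2, -2.4, -0.7, 2.4, 4.5], [0, 0, 4, 0, 0, 0, 4.5], [0, 0, 4, 0, 0, 0, 4], [0, 0, 0, 0, 0, 0, 4]]
  ]
}}

```text
time_s: 25.18
tool_pos: [477.1, -345.0, 81.8]
ee_rot: [0.763, 0.647, 0.001, -0.003]
wrist_force: [-0.0, -0.7, -0.4]
gripper_width: 0.467
```

```bash
python3 -c "
from h import *
delta([477.6,-350.3,23.5],80.5)"
```

```text
t 25.18 tcp [ 477.1 -345.    81.8] x [0.163 0.987 0.006] z [-0.003  0.007 -1.   ] F [-0.  -0.7 -0.4] g 0.467
shift cm [-0.55  0.16  5.83]
rotvec deg [-0.2 -0.4  0.1]
```

Request:
{"name": "servo_tool", "arguments": {
  "rows": [
    [[-0.5, 0.15, 2.5, 0, -0.4, 0, 4], [0, 0, 1.8, 0, 0, 0, 4], [0, 0, 0, 0, 0, 0, 4]]
  ]
}}

```text
time_s: 25.55
tool_pos: [479.7, -348.6, 40.7]
ee_rot: [0.762, 0.648, -0.001, 0.0]
wrist_force: [-0.2, -0.5, 0.8]
gripper_width: 0.468
```

```bash
python3 -c "
from h import *
delta([477.6,-350.3,23.5],80.5)"
```

```text
t 25.55 tcp [ 479.7 -348.6   40.7] x [ 0.16   0.987 -0.002] z [-0.002 -0.002 -1.   ] F [-0.2 -0.5  0.8] g 0.468
shift cm [-0.2  -0.18  1.72]
rotvec deg [-0.1  0.1  0.3]
```

Request:
{"name": "servo_tool", "arguments": {
  "rows": [
    [[-0.2, -0.2, 1.1, 0, 0, 0, 4], [0, 0, 0.6, 0, 0, 0, 4], [0, 0, 0, 0, 0, 0, 4], [0, 0, 0, 0, 0, 0, 2], [0, 0, 0, 0, 0, 0, 1.2], [0, 0, 0, 0, 0, 0, 1.2], [0, 0, 0, 0, 0, 0, 1.2], [0, 0, -3, 0, 0, 0, 1.2], [0, 0, -4, 0, 0, 0, 1.2], [0, 0, -4, 0, 0, 0, 1.2], [0, 0, 0, 0, 0, 0, 1.2]]
  ]
}}

```text
time_s: 26.92
tool_pos: [477.4, -349.9, 136.1]
ee_rot: [0.762, 0.648, -0.001, -0.0]
wrist_force: [0.5, -0.2, -3.4]
gripper_width: 0.209
```

```bash
python3 -c "
from h import *
d=cam('wrist'); held(d)
delta([606.1,143.8,120],-1.2)"
```

```text
held ((-0.8965950012207031, -0.31172943115234375), (20.005474090576172, 129.58877563476562), 0.08818241208791733) top z 11.065591605711655 y -65.11137 64.48061
t 26.98 tcp [ 476.3 -348.7  133.9] x [0.16  0.987 0.001] z [-0.005  0.002 -1.   ] F [-0.3 -0.  -3.1] g 0.207
shift cm [50.69  4.93  1.44]
rotvec deg [-0.3  0.1 82. ]
```

Request:
{"name": "servo_tool", "arguments": {
  "rows": [
    [[4.2, -0.1, -0.1, 0, 0, 9.6, 1.2], [4.15, -0.8, -0.2, 0, 0, 9.6, 1.2], [4, -1.5, -0.2, 0, 0, 9.6, 1.2], [3.7, -2.1, -0.2, 0, 0, 9.6, 1.2], [3.25, -2.7, -0.2, 0, 0, 9.6, 1.2], [2.75, -3.2, -0.2, 0, 0, 9.6, 1.2], [2.2, -3.6, -0.2, 0, 0, 9.6, 1.2], [1.55, -3.95, 0, 0, 0, 9.6, 1.2], [2.25, -3.75, 0, 0, 0, 5, 1.2], [1.9, -3.9, 0, 0, 0, 0, 1.2], [1.9, -3.9, 0, 0, 0, 0, 1.2], [0, 0, 0, 0, 0, 0, 1.2]]
  ]
}}

```text
time_s: 28.48
tool_pos: [582.6, 116.8, 120.5]
ee_rot: [0.999, -0.035, -0.023, -0.007]
wrist_force: [-0.3, 0.0, -2.8]
gripper_width: 0.205
```

```bash
python3 -c "
from h import *
delta([605.8,143.8,90],-1.2)"
```

```text
t 28.48 tcp [582.6 116.8 120.5] x [ 0.996 -0.07  -0.047] z [-0.046  0.017 -0.999] F [-0.3  0.  -2.8] g 0.205
shift cm [ 2.27 -2.81  2.99]
rotvec deg [-0.8  2.7 -2.8]
```

Request:
{"name": "servo_tool", "arguments": {
  "rows": [
    [[2.2, -2.7, 0, -0.8, 2.7, -2.8, 1.2], [0, 0, 1.5, 0, 0, 0, 1.2], [0, 0, 0, 0, 0, 0, 1.2]]
  ]
}}

```text
time_s: 28.85
tool_pos: [602.1, 141.0, 97.7]
ee_rot: [1.0, -0.01, -0.006, 0.001]
wrist_force: [-0.1, -0.6, -2.7]
gripper_width: 0.205
```

```bash
python3 -c "
from h import *
delta([605.8,144,70],-1.2); d=cam('wrist'); held(d)"
```

```text
t 28.85 tcp [602.1 141.   97.7] x [ 1.    -0.02  -0.011] z [-0.011 -0.002 -1.   ] F [-0.1 -0.6 -2.7] g 0.205
shift cm [ 0.4  -0.31  2.76]
rotvec deg [0.1 0.7 0.1]
held ((-0.5984477996826172, -1.9032363891601562), (19.971025466918945, 129.30368041992188), 0.08779606968164444) top z 14.311667708008144 y -66.55491 62.749283
```

Request:
{"name": "servo_tool", "arguments": {
  "rows": [
    [[0.3, -0.1, 1.2, 0, 0.7, 0, 1.2], [0, 0, 1, 0, 0, 0, 1.2], [0, 0, 0.6, 0, 0, 0, 1.2], [0, 0, 0, 0, 0, 0, 1.2]]
  ]
}}

```text
time_s: 29.4
tool_pos: [605.2, 138.9, 69.8]
ee_rot: [1.0, -0.012, 0.001, 0.001]
wrist_force: [0.4, 0.7, -3.4]
gripper_width: 0.207
```

```bash
python3 -c "
from h import *
delta([606.3,142.5,51],-1.2)"
```

```text
t 29.4 tcp [605.2 138.9  69.8] x [ 1.    -0.024  0.001] z [ 0.001 -0.002 -1.   ] F [ 0.4  0.7 -3.4] g 0.207
shift cm [ 0.1  -0.37  1.88]
rotvec deg [ 0.1 -0.1 -0.2]
```

Request:
{"name": "servo_tool", "arguments": {
  "rows": [
    [[0.1, -0.4, 0.5, 0, 0, 0, 1.2], [0, 0, 0.6, 0, 0, 0, 1.2], [0, 0, 0.3, 0, 0, 0, 1.2], [0, 0, 0.2, 0, 0, 0, 1.2], [0, 0, 0, 0, 0, 0, 1.2]]
  ]
}}

```text
time_s: 30.02
tool_pos: [607.2, 143.3, 53.8]
ee_rot: [1.0, -0.012, 0.002, 0.001]
wrist_force: [0.1, -0.3, -2.3]
gripper_width: 0.204
```

Request:
{"name": "servo_tool", "arguments": {
  "rows": [
    [[0, 0, 0.2, 0, 0, 0, 1.2], [0, 0, 0, 0, 0, 0, 3.3], [0, 0, 0, 0, 0, 0, 3.3], [0, 0, -3, 0, 0, 0, 3.3], [0, 0, -5, 0, 0, 0, 3.3], [0, 0, -5, 0, 0, 0, 3.3], [0, 0, -3, 0, 0, 0, 3.3], [-5, 1, -3, 0, 0, 0, 4.5], [-5, 1, -3, 0, 0, 0, 4.5], [0, 0, 0, 0, 0, 0, 4.5]]
  ]
}}

```text
time_s: 31.28
tool_pos: [505.5, 125.5, 280.5]
ee_rot: [1.0, -0.012, 0.004, 0.001]
wrist_force: [0.2, 1.4, -1.3]
gripper_width: 0.529
```

```bash
python3 -c "
from h import *
d=cam('wrist'); save(d,'w5'); seated(d); print(np.round(status.sense()['joint_positions'],2))
delta([650.7,-208.8,260],-10)"
```

```text
seat 1 off [ 2.2 -3.9] [131.1  20.2] 88.6 top z 40.2
seat 2 off [1. 1.] [127.7  20. ] 88.6 top z 40.2
seat 3 off [1.4 1. ] [129.1  21.1] 88.1 top z 40.2
[ 0.03  0.19  1.56 -0.    1.39  0.06]
t 31.32 tcp [506.5 125.5 279.2] x [ 1.    -0.024  0.007] z [ 0.007 -0.002 -1.   ] F [-0.2  0.4 -0.3] g 0.526
shift cm [15.22 33.07  2.1 ]
rotvec deg [ 0.1 -0.4  8.6]
```

View pics/w5.png

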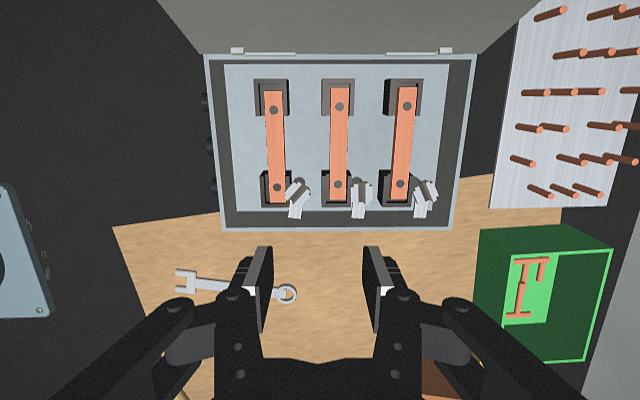

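All three links are in their seats, at (275,140), (339,140) and (402,135). The clamps beside them are still open. Now for the screwdriver.

Request:
{"name": "servo_tool", "arguments": {
  "rows": [
    [[1.25, 2.75, 0, 0, 0, -9.6, 6], [0.8, 2.9, 0, 0, 0, -9.6, 6], [0.3, 3, 0, 0, 0, -9.6, 6], [-0.2, 3, 0, 0, 0, -9.6, 6], [-0.7, 2.95, -0.1, 0, 0, -9.6, 6], [-1.2, 2.8, -0.1, 0, 0, -9.6, 6], [-1.65, 2.55, -0.1, 0, 0, -9.6, 6], [-2.05, 2.25, -0.1, 0, 0, -9.6, 6], [-2.4, 1.9, 0, 0, 0, -5, 6], [-2.5, 1.7, 0, 0, 0, 0, 6], [0, 0, 0, 0, 0, 0, 6]]
  ]
}}

```text
time_s: 32.7
tool_pos: [647.2, -159.9, 265.7]
ee_rot: [0.748, 0.664, -0.001, -0.003]
wrist_force: [0.4, -0.1, -0.1]
gripper_width: 0.703
```

```bash
python3 - <<'E'
from h import *
d=cam('top'); P=pts(d)
for lo,hi,n in((165,200,'drv'),(90,104,'stand')):
    q=P[(P[...,2]>lo)&(P[...,2]<hi)&(np.abs(P[...,0]-650)<60)&(np.abs(P[...,1]+209)<60)]
    if len(q)>20: print(n,cv2.minAreaRect(np.ascontiguousarray(q[:,:2],np.float32)),len(q))
d=cam('wrist'); P=pts(d); save(d,'w6')
for lo,hi,n in((178,195,'drv'),(94,104,'stand')):
    q=P[(P[...,2]>lo)&(P[...,2]<hi)&(np.abs(P[...,0]-650)<60)&(np.abs(P[...,1]+209)<60)]
    if len(q)>20: print(n,cv2.minAreaRect(np.ascontiguousarray(q[:,:2],np.float32)),len(q))
delta([650.7,-208.8,145],80)
E
```

```text
drv ((649.61572265625, -209.70867919921875), (23.406265258789062, 32.7154426574707), 74.70559692382812) 93
stand ((650.9017333984375, -208.7707977294922), (69.49414825439453, 70.82879638671875), 77.21930694580078) 307
drv ((651.5567016601562, -206.9751739501953), (24.056163787841797, 33.40813064575195), 80.1187515258789) 1490
stand ((652.0948486328125, -207.32537841796875), (70.3685073852539, 70.68455505371094), 77.5848617553711) 3060
t 32.8 tcp [ 646.2 -157.5  266.2] x [0.117 0.993 0.004] z [-0.007  0.005 -1.   ] F [1.6 0.2 0.1] g 0.703
shift cm [-5.09  1.13 12.09]
rotvec deg [-0.4 -0.2  3.3]
```

View pics/w6.png

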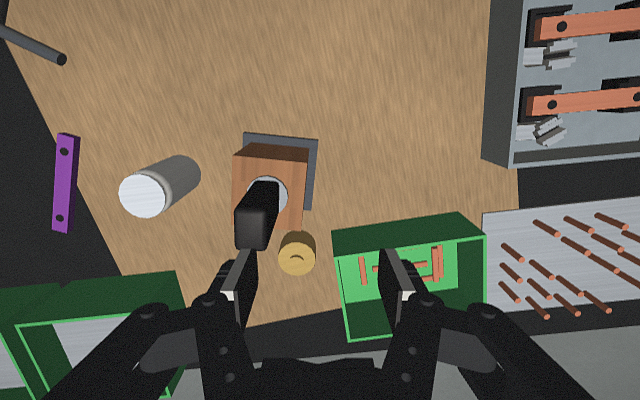

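The wrist view shows the driver handle at (257,215) in its block, the brass weight at (297,250) and the can at (160,185). Both are below the height I'll grip at.

Request:
{"name": "servo_tool", "arguments": {
  "rows": [
    [[-4.9, 1.1, 0, -0.4, -0.2, 3.3, 6], [0, 0, 2, 0, 0, 0, 6], [0, 0, 2, 0, 0, 0, 6], [0, 0, 0, 0, 0, 0, 6]]
  ]
}}

```text
time_s: 33.3
tool_pos: [652.0, -203.7, 224.2]
ee_rot: [0.765, 0.644, 0.001, -0.001]
wrist_force: [0.7, 1.3, -0.5]
gripper_width: 0.7
```

```bash
python3 -c "
from h import *
delta([651,-207.7,142],80.1)"
```

```text
t 33.3 tcp [ 652.  -203.7  224.2] x [0.172 0.985 0.002] z [-0.     0.002 -1.   ] F [ 0.7  1.3 -0.5] g 0.7
shift cm [-0.43 -0.02  8.21]
rotvec deg [-0.  -0.1  0. ]
```

Request:
{"name": "servo_tool", "arguments": {
  "rows": [
    [[-0.4, 0, 3, 0, 0, 0, 5], [0, 0, 3, 0, 0, 0, 5], [0, 0, 1.5, 0, 0, 0, 5], [0, 0, 0, 0, 0, 0, 5]]
  ]
}}

```text
time_s: 33.8
tool_pos: [653.7, -204.8, 152.2]
ee_rot: [0.764, 0.645, 0.002, 0.002]
wrist_force: [0.1, -0.7, 0.2]
gripper_width: 0.591
```

```bash
python3 -c "
from h import *
delta([651,-207.7,142],80.1)"
```

```text
t 33.8 tcp [ 653.7 -204.8  152.2] x [0.168 0.986 0.001] z [ 0.006  0.    -1.   ] F [ 0.1 -0.7  0.2] g 0.591
shift cm [-0.34 -0.22  1.02]
rotvec deg [ 0.3 -0.1  0.2]
```

Request:
{"name": "servo_tool", "arguments": {
  "rows": [
    [[-0.35, -0.2, 0.5, 0.3, 0, 0, 5], [0, 0, 0.6, 0, 0, 0, 5], [0, 0, 0, 0, 0, 0, 5]]
  ]
}}

```text
time_s: 34.17
tool_pos: [652.6, -208.5, 144.0]
ee_rot: [0.764, 0.645, 0.001, 0.002]
wrist_force: [0.9, -0.4, 0.6]
gripper_width: 0.586
```

```bash
python3 -c "
from h import *
delta([651,-207.7,142],80.1)"
```

```text
t 34.17 tcp [ 652.6 -208.5  144. ] x [ 0.167  0.986 -0.   ] z [ 0.005 -0.001 -1.   ] F [ 0.9 -0.4  0.6] g 0.586
shift cm [ 0.05 -0.18  0.2 ]
rotvec deg [0.3 0.  0.3]
```

Request:
{"name": "servo_tool", "arguments": {
  "rows": [
    [[0, -0.1, 0, 0.3, 0, 0, 3], [0, 0, 0, 0, 0, 0, 1.5], [0, 0, 0, 0, 0, 0, 1.2], [0, 0, 0, 0, 0, 0, 1.2], [0, 0, 0, 0, 0, 0, 1.2], [0, 0, -2, 0, 0, 0, 1.2], [0, 0, -3, 0, 0, 0, 1.2], [0, 0, 0, 0, 0, 0, 1.2]]
  ]
}}

```text
time_s: 35.17
tool_pos: [651.0, -208.1, 193.7]
ee_rot: [0.764, 0.645, -0.001, -0.001]
wrist_force: [0.6, -0.2, -1.5]
gripper_width: 0.276
```

```bash
python3 -c "
from h import *
s,_=st(); print(s['moment'])"
```

```text
t 35.17 tcp [ 651.  -208.1  193.7] x [0.168 0.986 0.001] z [-0.003  0.001 -1.   ] F [ 0.6 -0.2 -1.5] g 0.276
[-0.04363692 -0.02185641  0.05392242]
```

Request:
{"name": "servo_tool", "arguments": {
  "rows": [
    [[0, 0, -3, 0, 0, 0, 1.2], [0, 0, -4, 0, 0, 0, 1.2], [0, 0, -2, 0, 0, 0, 1.2], [0, 0, 0, 0, 0, 0, 1.2]]
  ]
}}

```text
time_s: 35.67
tool_pos: [649.9, -207.4, 277.9]
ee_rot: [0.764, 0.645, -0.003, -0.006]
wrist_force: [-0.2, 0.1, -3.0]
gripper_width: 0.275
```

```bash
python3 - <<'E'
from h import *
delta([633,91.2,260],25.7)
d=cam('scene'); save(d,'s7'); u,v=proj(d,np.array([651,-208,200])); print(u,v)
u,v=int(u),int(v); cv2.imwrite('pics/s7c.png',cv2.resize(d['color'][max(0,v-60):v+60,max(0,u-60):u+60,::-1],None,fx=4,fy=4,interpolation=cv2.INTER_CUBIC))
E
```

```text
t 35.67 tcp [ 649.9 -207.4  277.9] x [0.168 0.986 0.004] z [-0.012  0.006 -1.   ] F [-0.2  0.1 -3. ] g 0.275
shift cm [29.15 -6.65  1.98]
rotvec deg [-0.8  0.1 54.6]
286.13547948469727 192.54787035383458
```

View pics/s7c.png

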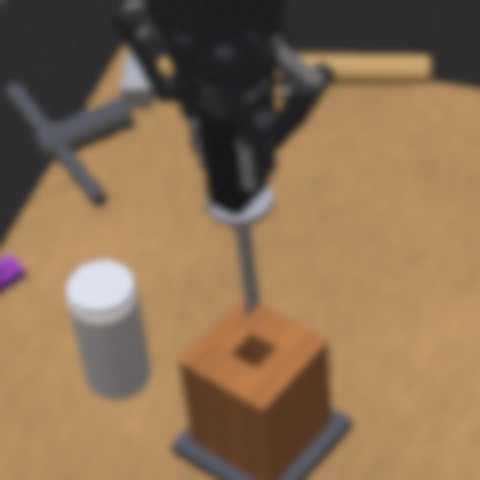

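The crop shows the driver clear of the block, with its blade just behind the block's top edge, and the can untouched. Now to clamp 3.

Request:
{"name": "servo_tool", "arguments": {
  "rows": [
    [[3.6, -0.85, 0, -0.8, 0, 9.4, 1.2], [3.45, -1.45, 0, 0, 0, 9.4, 1.2], [3.15, -2, 0, 0, 0, 9.4, 1.2], [2.8, -2.5, 0, 0, 0, 9.4, 1.2], [2.35, -2.9, 0, 0, 0, 9.4, 1.2], [1.85, -3.25, 0, 0, 0, 7.3, 1.2], [1.4, -3.45, 0, 0, 0, 0, 1.2], [1.4, -3.45, 0, 0, 0, 0, 1.2], [0, 0, 0, 0, 0, 0, 1.2]]
  ]
}}

```text
time_s: 36.85
tool_pos: [626.1, 100.3, 253.4]
ee_rot: [0.978, 0.208, -0.015, -0.009]
wrist_force: [0.6, -1.4, -2.3]
gripper_width: 0.275
```

```bash
python3 -c "
from h import *
delta([633,91.2,215],25.7)"
```

```text
t 36.85 tcp [626.1 100.3 253.4] x [ 0.913  0.407 -0.026] z [-0.034  0.011 -0.999] F [ 0.6 -1.4 -2.3] g 0.275
shift cm [0.35 1.2  3.81]
rotvec deg [-1.4  1.5 -1.7]
```

Request:
{"name": "servo_tool", "arguments": {
  "rows": [
    [[0.3, 1.1, 0, -1.4, 1.5, -1.7, 1.2], [0, 0, 1.8, 0, 0, 0, 1.2], [0, 0, 0, 0, 0, 0, 1.2]]
  ]
}}

```text
time_s: 37.22
tool_pos: [631.3, 89.8, 228.8]
ee_rot: [0.975, 0.223, -0.004, 0.0]
wrist_force: [0.2, -0.6, -2.4]
gripper_width: 0.279
```

```bash
cat >> h.py <<'E'
def headat(d,k):
    """halves of head k from depth at 53..59 mm: centre, slot direction"""
    P=pts(d); x,y=HEAD[k]; m=(np.hypot(P[...,0]-x,P[...,1]-y)<17)&(P[...,2]>54)&(P[...,2]<59)&(d['color'].mean(-1)>110)
    n,l,s,c=cv2.connectedComponentsWithStats(m.astype(np.uint8)); idx=np.argsort(-s[1:,4])[:2]+1
    for i in idx: print('half',np.round(c[i]),s[i,4],np.round(P[l==i].mean(0),1))
    if len(idx)==2:
        a,b=[P[l==i].mean(0) for i in idx]; e=a-b; print('head',k,'mid',np.round((a+b)/2,1),'slot deg',round((np.degrees(np.arctan2(e[1],e[0]))+90)%180,1))
E
python3 - <<'E'
from h import *
d=cam('wrist'); save(d,'w7'); headat(d,3); delta([633,91.2,200],25.7)
s=status.sense(); r=R.from_quat(s['ee_rot']).as_matrix(); print('tip px',proj(d,s['tool_pos']+r[:,2]*139),'head px',proj(d,np.array([633,91.2,56.5])))
E
```

```text
half [329. 179.] 199 [639.6  95.1  56.5]
half [312. 178.] 187 [625.1  88.6  56.5]
head 3 mid [632.3  91.9  56.5] slot deg 113.9
t 37.27 tcp [632.1  89.7 230.1] x [ 0.9    0.435 -0.006] z [-0.005 -0.003 -1.   ] F [-0.  -1.3 -1.4] g 0.272
shift cm [ 0.17 -0.09  3.01]
rotvec deg [0.  0.3 0.1]
tip px (np.float64(318.1979916365255), np.float64(190.97744424426782)) head px (np.float64(320.71670199353315), np.float64(179.53174376850745))
```

View pics/w7.png

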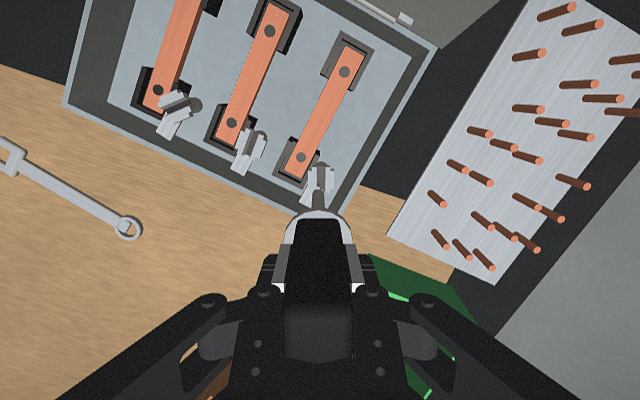

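```bash
cat >> h.py <<'E'
def tip(d):
    s=status.sense(); r=R.from_quat(s['ee_rot']).as_matrix(); Q=(pts(d)-s['tool_pos'])@r
    m=(np.hypot(Q[...,0],Q[...,1])<14)&(Q[...,2]>60)&(Q[...,2]<145); q=Q[m]; print('tip zmax',np.percentile(q[:,2],99) if len(q) else None)
    for a in range(60,145,12):
        w=q[(q[:,2]>=a)&(q[:,2]<a+12)]
        if len(w): print(a,len(w),'x',np.round([w[:,0].min(),w[:,0].max(),w[:,0].mean()],1),'y',np.round([w[:,1].min(),w[:,1].max()],1))
E
python3 - <<'E'
from h import *
d=cam('wrist'); tip(d); headat(d,3)
cv2.imwrite('pics/w8.png',cv2.resize(d['color'][140:230,265:375,::-1],None,fx=5,fy=5,interpolation=cv2.INTER_CUBIC))
E
```

```text
tip zmax 136.68656676998233
84 55 x [-5.2  4.3 -0.2] y [-5.6 -1.2]
96 63 x [-4.7  4.5 -0.4] y [-5.3 -1.2]
108 54 x [-4.9  4.6 -0.2] y [-5.2 -0.9]
120 49 x [-5.1  4.1 -0.4] y [-7.2 -1.3]
132 8 x [-1.   0.8 -0.2] y [-7.5 -6.9]
half [328. 178.] 199 [639.8  94.9  56.5]
half [311. 178.] 191 [625.4  88.3  56.6]
head 3 mid [632.6  91.6  56.5] slot deg 114.6
```

View pics/w8.png

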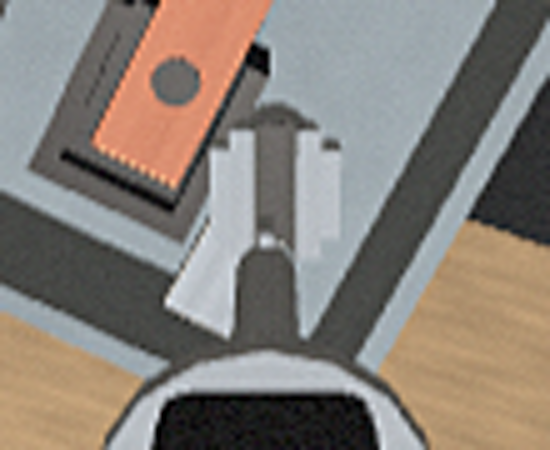

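The crop shows the blade on the centre line just in front of the head. The slot runs straight up the image at (275,190) in the crop, parallel to the blade. Lowering in.

Request:
{"name": "servo_tool", "arguments": {
  "rows": [
    [[0.15, -0.1, 1, 0, 0.3, 0.5, 1.2], [0, 0, 1, 0, 0, 0, 1.2], [0, 0, 0, 0, 0, 0, 1.2]]
  ]
}}

```text
time_s: 37.7
tool_pos: [634.1, 90.9, 210.6]
ee_rot: [0.976, 0.218, 0.002, 0.0]
wrist_force: [0.3, 0.1, -0.9]
gripper_width: 0.275
```

```bash
python3 -c "
from h import *
delta([633,91.4,189],24.7)"
```

```text
t 37.7 tcp [634.1  90.9 210.6] x [0.905 0.426 0.003] z [ 0.003 -0.    -1.   ] F [ 0.3  0.1 -0.9] g 0.275
shift cm [-0.09 -0.1   2.16]
rotvec deg [ 0.1 -0.2  0.5]
```

Request:
{"name": "servo_tool", "arguments": {
  "rows": [
    [[-0.1, -0.1, 0.6, 0, 0, 0.4, 1.2], [0, 0, 0.6, 0, 0, 0, 1.2], [0, 0, 0.5, 0, 0, 0, 1.2], [0, 0, 0.3, 0, 0, 0, 1.2], [0, 0, 0, 0, 0, 0, 1.2]]
  ]
}}

```text
time_s: 38.33
tool_pos: [632.9, 91.5, 189.4]
ee_rot: [0.977, 0.215, 0.002, 0.001]
wrist_force: [-0.4, 0.6, -2.5]
gripper_width: 0.276
```

```bash
python3 -c "
from h import *
delta([633,91.4,189],24.7)"
```

```text
t 38.33 tcp [632.9  91.5 189.4] x [0.908 0.42  0.003] z [ 0.004 -0.    -1.   ] F [-0.4  0.6 -2.5] g 0.276
shift cm [0.   0.01 0.04]
rotvec deg [ 0.1 -0.2  0.1]
```

Request:
{"name": "servo_tool", "arguments": {
  "rows": [
    [[0, 0, 0, 0, 0, 7, 1.2], [0, 0, 0, 0, 0, 7, 1.2], [0, 0, 0, 0, 0, 7, 1.2], [0, 0, 0, 0, 0, 7, 1.2], [0, 0, 0, 0, 0, 7, 1.2], [0, 0, 0, 0, 0, 0, 1.2]]
  ]
}}

```text
time_s: 39.08
tool_pos: [632.1, 91.5, 189.6]
ee_rot: [0.995, -0.097, 0.001, 0.0]
wrist_force: [0.6, 0.1, -3.1]
gripper_width: 0.271
```

```bash
cat > tq.py <<'E'
import sys
from h import *
s,r=st(); x=r[:,0]; print('yaw',np.degrees(np.arctan2(x[1],x[0])),'M',np.round(s['moment'],2),'q6',s['joint_positions'][5]); k=int(sys.argv[1]); print('off to head',np.round(r.T@(np.array([*HEAD[k],189])-s['tool_pos'])/10,2))
E
python3 tq.py 3
```

```text
t 39.08 tcp [632.1  91.5 189.6] x [ 0.981 -0.194  0.002] z [ 0.002 -0.    -1.   ] F [ 0.6  0.1 -3.1] g 0.271
yaw -11.182417284029032 M [0.07 0.02 0.02] q6 0.1649077838028895
off to head [0.09 0.01 0.06]
```

Request:
{"name": "servo_tool", "arguments": {
  "rows": [
    [[0, 0, 0, 0, 0, 7, 1.2], [0, 0, 0, 0, 0, 7, 1.2], [0, 0, 0, 0, 0, 7, 1.2], [0, 0, 0, 0, 0, 7, 1.2], [0, 0, 0, 0, 0, 7, 1.2], [0, 0, 0, 0, 0, 7, 1.2], [0, 0, 0, 0, 0, 0, 1.2]]
  ]
}}

```text
time_s: 39.95
tool_pos: [632.4, 91.6, 189.6]
ee_rot: [0.894, -0.448, 0.001, -0.0]
wrist_force: [0.2, 0.6, -2.8]
gripper_width: 0.272
```

```bash
python3 tq.py 3; python3 - <<'E'
from h import *
d=cam('wrist'); np.save('w9C.npy',d['color']); P=pts(d); headat(d,3)
m=(np.abs(P[...,0]-610)<50)&(P[...,1]>50)&(P[...,1]<140)&(P[...,2]>43)&(P[...,2]<53)
q=P[m]; print(len(q)); print('tab-level pts',cv2.minAreaRect(np.ascontiguousarray(q[:,:2],np.float32)))
E
```

```text
t 39.95 tcp [632.4  91.6 189.6] x [ 0.598 -0.801  0.002] z [ 0.002 -0.001 -1.   ] F [ 0.2  0.6 -2.8] g 0.272
yaw -53.249218718093104 M [-0.01 -0.02  0.1 ] q6 0.8993160424511499
off to head [ 0.07 -0.03  0.06]
half [326. 188.] 269 [640.1  87.3  56.5]
half [307. 192.] 191 [627.6  98.3  56.3]
head 3 mid [633.9  92.8  56.4] slot deg 48.9
350
tab-level pts ((610.5084838867188, 78.16156768798828), (98.89608764648438, 55.86869812011719), 0.031452108174562454)
```

Request:
{"name": "servo_tool", "arguments": {
  "rows": [
    [[0, 0, 0, 0, 0, 6, 1.2], [0, 0, 0, 0, 0, 6, 1.2], [0, 0, 0, 0, 0, 0, 1.2]]
  ]
}}

```text
time_s: 40.38
tool_pos: [632.4, 91.5, 189.6]
ee_rot: [0.844, -0.536, 0.001, -0.0]
wrist_force: [-0.3, -0.2, -3.7]
gripper_width: 0.272
```

```bash
python3 tq.py 3; python3 -c "
from h import *
d=cam('wrist'); headat(d,3)"
```

```text
t 40.38 tcp [632.4  91.5 189.6] x [ 0.425 -0.905  0.002] z [ 0.002 -0.001 -1.   ] F [-0.3 -0.2 -3.7] g 0.272
yaw -64.84720278045816 M [-0.01 -0.01  0.07] q6 1.1017491121268626
off to head [ 0.05 -0.04  0.06]
half [326. 188.] 265 [639.2  85.9  56.4]
half [307. 192.] 192 [629.1  99.2  56.3]
head 3 mid [634.2  92.6  56.3] slot deg 37.1
```

Request:
{"name": "servo_tool", "arguments": {
  "rows": [
    [[0, 0, 0, 0, 0, 5, 1.2], [0, 0, 0, 0, 0, 5, 1.2], [0, 0, 0, 0, 0, 0, 1.2]]
  ]
}}

```text
time_s: 40.8
tool_pos: [632.4, 91.5, 189.5]
ee_rot: [0.796, -0.605, 0.001, -0.0]
wrist_force: [0.2, -0.2, -4.5]
gripper_width: 0.274
```

```bash
python3 tq.py 3; python3 -c "
from h import *
d=cam('wrist'); headat(d,3)"
```

```text
t 40.8 tcp [632.4  91.5 189.5] x [ 0.269 -0.963  0.001] z [ 0.002 -0.001 -1.   ] F [ 0.2 -0.2 -4.5] g 0.274
yaw -74.41873956530634 M [-0.01  0.01  0.1 ] q6 1.2688247718479075
off to head [ 0.05 -0.05  0.05]
half [326. 188.] 270 [638.3  85.   56.4]
half [307. 192.] 191 [630.6  99.7  56.3]
head 3 mid [634.5  92.3  56.3] slot deg 27.5
```

Request:
{"name": "servo_tool", "arguments": {
  "rows": [
    [[0, 0, 0, 0, 0, 5, 1.2], [0, 0, 0, 0, 0, 3, 1.2], [0, 0, 0, 0, 0, 0, 1.2]]
  ]
}}

```text
time_s: 41.22
tool_pos: [632.4, 91.5, 189.6]
ee_rot: [0.755, -0.656, 0.001, -0.0]
wrist_force: [0.4, -0.2, -2.9]
gripper_width: 0.276
```

```bash
python3 tq.py 3; python3 -c "
from h import *
d=cam('wrist'); headat(d,3)"
```

```text
t 41.23 tcp [632.4  91.5 189.6] x [ 0.139 -0.99   0.001] z [ 0.002 -0.001 -1.   ] F [ 0.4 -0.2 -2.9] g 0.276
yaw -82.03588745745098 M [ 0.02 -0.07  0.04] q6 1.401749883462923
off to head [ 0.04 -0.05  0.06]
half [326. 188.] 266 [637.4  84.3  56.4]
half [307. 192.] 195 [631.8  99.9  56.3]
head 3 mid [634.6  92.1  56.3] slot deg 19.6
```

```bash
python3 -c "
from h import *
d=cam('wrist')
cv2.imwrite('pics/w9.png',cv2.resize(d['color'][110:230,255:405,::-1],None,fx=4,fy=4,interpolation=cv2.INTER_CUBIC))"
```

```text
(no output)
```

View pics/w9.png

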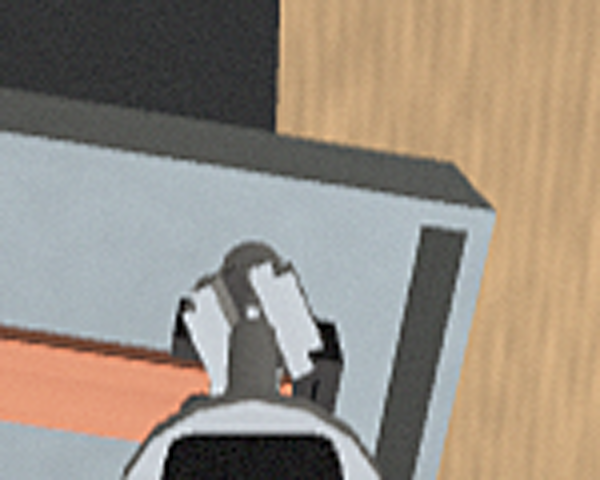

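```bash
cat >> h.py <<'E'
def slot(d,k):
    P=pts(d); x,y=HEAD[k]; m=(np.hypot(P[...,0]-x,P[...,1]-y)<18)&(P[...,2]>54.5)&(P[...,2]<59)&(d['color'].mean(-1)>110)
    n,l,s,c=cv2.connectedComponentsWithStats(m.astype(np.uint8)); i=np.argmax(s[1:,4])+1
    for i in np.argsort(-s[1:,4])[:2]+1:
        q=np.ascontiguousarray(P[l==i][:,:2],np.float32); r=cv2.minAreaRect(q); b=cv2.boxPoints(r); e=max([b[1]-b[0],b[2]-b[1]],key=np.linalg.norm)
        print('half',s[i,4],np.round(r[0],1),np.round(r[1],1),'slot deg',round(np.degrees(np.arctan2(e[1],e[0]))%180,1))
    t=(P[...,2]>43)&(P[...,2]<52)&(d['color'].mean(-1)>130)&(np.hypot(P[...,0]-x,P[...,1]-y)<60)&(np.hypot(P[...,0]-x,P[...,1]-y)>14)
    n,l,s,c=cv2.connectedComponentsWithStats(t.astype(np.uint8))
    for i in np.argsort(-s[1:,4])[:2]+1:
        q=P[l==i].mean(0); print('tab part',s[i,4],np.round(q,1),'dir deg',round(np.degrees(np.arctan2(q[1]-y,q[0]-x)),1))
E
python3 -c "
from h import *
d=cam('wrist'); slot(d,3)
d=cam('top'); slot(d,3)"
```

```text
half 265 [637.3  83.9] [25.8  9. ] slot deg 29.8
half 191 [630.9  99. ] [22.2  9.3] slot deg 29.7
tab part 10 [615.7  97.1  47.2] dir deg 161.3
tab part 2 [659.1  50.5  48.1] dir deg -57.4
half 15 [636.   83.2] [24.6  7.8] slot deg 34.2
half 10 [627.6  97.6] [18.8  5. ] slot deg 37.9
tab part 32 [607.9  89.8  47.7] dir deg -176.7
tab part 5 [600.4 112.5  45. ] dir deg 146.9
```

Request:
{"name": "servo_tool", "arguments": {
  "rows": [
    [[0, 0, 0, 0, 0, 5, 1.2], [0, 0, 0, 0, 0, 0, 1.2]]
  ]
}}

```text
time_s: 41.68
tool_pos: [632.5, 91.5, 189.6]
ee_rot: [0.725, -0.689, 0.001, -0.0]
wrist_force: [-0.0, -0.1, -3.3]
gripper_width: 0.275
```

```bash
python3 tq.py 3; python3 -c "
from h import *
d=cam('wrist'); slot(d,3)"
```

```text
t 41.67 tcp [632.5  91.5 189.6] x [ 0.051 -0.999  0.001] z [ 0.002 -0.001 -1.   ] F [-0.  -0.1 -3.3] g 0.275
yaw -87.06377971499602 M [ 0.01 -0.06  0.15] q6 1.4895591046448937
off to head [ 0.03 -0.05  0.06]
half 268 [637.   83.8] [26.   9.1] slot deg 27.7
half 185 [631.5  99. ] [21.6  9.4] slot deg 24.7
tab part 5 [618.4  83.7  46.9] dir deg -152.7
tab part 5 [616.4  97.8  47.7] dir deg 158.3
```

Request:
{"name": "servo_tool", "arguments": {
  "rows": [
    [[0, 0, 0, 0, 0, 5, 1.2], [0, 0, 0, 0, 0, 0, 1.2]]
  ]
}}

```text
time_s: 41.98
tool_pos: [632.4, 91.4, 189.6]
ee_rot: [-0.696, 0.718, -0.001, 0.0]
wrist_force: [-0.1, -0.5, -4.2]
gripper_width: 0.273
```

```bash
python3 tq.py 3; python3 -c "
from h import *
d=cam('wrist'); slot(d,3)"
```

```text
t 41.98 tcp [632.4  91.4 189.6] x [-0.032 -0.999  0.001] z [ 0.002 -0.001 -1.   ] F [-0.1 -0.5 -4.2] g 0.273
yaw -91.83870256428432 M [-0.04  0.03  0.18] q6 1.572994197769471
off to head [ 0.02 -0.06  0.06]
half 270 [637.1  83.8] [25.7  9.1] slot deg 27.1
half 177 [631.3  99.1] [21.9  9.2] slot deg 26.9
tab part 11 [618.1  84.4  47.3] dir deg -155.3
tab part 2 [646.3  83.8  48.3] dir deg -29.1
```

Request:
{"name": "servo_tool", "arguments": {
  "rows": [
    [[0, 0, 0, 0, 0, -9, 1.2], [0, 0, -1, 0, 0, 0, 1.2], [0, 0, -2, 0, 0, 0, 1.2], [0, 0, -1, 0, 0, 0, 1.2], [0, 0, 0, 0, 0, 0, 1.2]]
  ]
}}

```text
time_s: 42.65
tool_pos: [632.9, 91.5, 233.0]
ee_rot: [0.751, -0.661, 0.002, -0.001]
wrist_force: [1.1, 0.1, -3.4]
gripper_width: 0.275
```

```bash
python3 tq.py 3; python3 -c "
from h import *
d=cam('wrist'); tip(d); d=cam('top'); slot(d,3)
delta([558.4,92.5,225],3)"
```

```text
t 42.65 tcp [632.9  91.5 233. ] x [ 0.127 -0.992  0.001] z [ 0.004 -0.001 -1.   ] F [ 1.1  0.1 -3.4] g 0.275
yaw -82.70207974937975 M [-0.02  0.03 -0.05] q6 1.4132593350493856
off to head [0.03 0.01 4.4 ]
tip zmax 135.28055523907946
84 65 x [-4.6  5.   0.4] y [-5.7 -0.6]
96 64 x [-4.1  5.2  0.7] y [-6.  -1.7]
108 55 x [-4.2  5.3  0.3] y [-6.1 -0.9]
120 43 x [-4.4  4.8  0.2] y [-7.9 -1.9]
132 6 x [-0.2  1.5  0.6] y [-7.8 -7.6]
half 15 [626.4  95.3] [22.7  7.2] slot deg 22.6
half 13 [636.6  83. ] [21.1  8.7] slot deg 27.5
tab part 29 [608.1  89.   47.8] dir deg -174.9
tab part 3 [611.9 106.8  44. ] dir deg 143.6
t 42.75 tcp [632.3  91.5 231.8] x [ 0.127 -0.992  0.001] z [ 0.003 -0.001 -1.   ] F [ 0.7  0.1 -2.2] g 0.272
shift cm [-1.04  7.32  0.66]
rotvec deg [ -0.1  -0.1 -85.7]
```

Request:
{"name": "servo_tool", "arguments": {
  "rows": [
    [[-0.1, 0.8, 0, 0, 0, -9.5, 1.2], [-0.25, 0.8, 0, 0, 0, -9.5, 1.2], [-0.35, 0.75, 0, 0, 0, -9.5, 1.2], [-0.5, 0.65, 0, 0, 0, -9.5, 1.2], [-0.6, 0.55, 0, 0, 0, -9.5, 1.2], [-0.65, 0.45, 0, 0, 0, -9.5, 1.2], [-0.75, 0.35, 0, 0, 0, -9.5, 1.2], [-0.8, 0.25, 0, 0, 0, -9.5, 1.2], [-0.8, 0.1, 0, 0, 0, -9.5, 1.2], [0, 0, 0, 0, 0, 0, 1.2]]
  ]
}}

```text
time_s: 44.0
tool_pos: [551.8, 90.6, 222.9]
ee_rot: [0.999, 0.046, -0.007, -0.0]
wrist_force: [1.0, -0.6, -1.6]
gripper_width: 0.275
```

```bash
python3 -c "
from h import *
d=cam('wrist'); slot(d,2); slot(d,3)
delta([558.4,92.5,210],3)"
```

```text
half 213 [566.1  93.5] [ 8.7 25.9] slot deg 95.4
half 170 [549.6  94.9] [ 8.7 21.9] slot deg 95.1
tab part 297 [608.7  92.2  47.4] dir deg -0.4
tab part 85 [560.9  71.3  47.4] dir deg -83.2
half 224 [629.   98.9] [26.  9.] slot deg 28.3
half 190 [636.7  84.1] [26.1  8.9] slot deg 27.7
tab part 316 [609.3  92.1  47.4] dir deg 177.8
tab part 1 [633.1 105.9  47.5] dir deg 89.7
t 44.05 tcp [552.2  90.5 223. ] x [ 0.996  0.091 -0.013] z [-0.013  0.    -1.   ] F [-0.  -0.4 -2.1] g 0.266
shift cm [ 0.66 -0.14  1.29]
rotvec deg [-0.1  0.7  2.2]
```

Request:
{"name": "servo_tool", "arguments": {
  "rows": [
    [[0.55, -0.15, 0.7, 0, 0.7, 0, 1.2], [0, 0, 0.7, 0, 0, 0, 1.2], [0, 0, 0, 0, 0, 0, 1.2]]
  ]
}}

```text
time_s: 44.42
tool_pos: [558.2, 92.7, 206.9]
ee_rot: [0.999, 0.043, -0.0, -0.001]
wrist_force: [-0.4, 0.6, -2.2]
gripper_width: 0.273
```

```bash
python3 -c "
from h import *
delta([557.9,92.6,189],5.3)"
```

```text
t 44.42 tcp [558.2  92.7 206.9] x [ 0.996  0.085 -0.001] z [-0.001  0.001 -1.   ] F [-0.4  0.6 -2.2] g 0.273
shift cm [-0.03  0.01  1.79]
rotvec deg [-0.1  0.  -0.4]
```

Request:
{"name": "servo_tool", "arguments": {
  "rows": [
    [[0, 0, 0.6, 0, 0, 0, 1.2], [0, 0, 0.6, 0, 0, 0, 1.2], [0, 0, 0.4, 0, 0, 0, 1.2], [0, 0, 0.2, 0, 0, 0, 1.2], [0, 0, 0, 0, 0, 0, 1.2]]
  ]
}}

```text
time_s: 45.05
tool_pos: [558.3, 92.7, 187.4]
ee_rot: [0.999, 0.042, -0.001, -0.001]
wrist_force: [-0.4, -0.8, -2.3]
gripper_width: 0.277
```

```bash
python3 tq.py 2
```

```text
t 45.05 tcp [558.3  92.7 187.4] x [ 0.996  0.084 -0.001] z [-0.001  0.001 -1.   ] F [-0.4 -0.8 -2.3] g 0.277
yaw 4.845516699533332 M [-0.02  0.02  0.03] q6 -0.11853255635373747
off to head [ 0.01  0.02 -0.16]
```

Request:
{"name": "servo_tool", "arguments": {
  "rows": [
    [[0, 0, 0, 0, 0, 8, 1.2], [0, 0, 0, 0, 0, 8, 1.2], [0, 0, 0, 0, 0, 8, 1.2], [0, 0, 0, 0, 0, 8, 1.2], [0, 0, 0, 0, 0, 8, 1.2], [0, 0, 0, 0, 0, 8, 1.2], [0, 0, 0, 0, 0, 8, 1.2], [0, 0, 0, 0, 0, 8, 1.2], [0, 0, 0, 0, 0, 0, 1.2]]
  ]
}}

```text
time_s: 46.18
tool_pos: [557.9, 92.9, 187.7]
ee_rot: [0.861, -0.508, -0.001, -0.0]
wrist_force: [0.6, -0.4, -3.4]
gripper_width: 0.274
```

```bash
python3 tq.py 2; python3 -c "
from h import *
d=cam('wrist'); slot(d,2)"
```

```text
t 46.17 tcp [557.9  92.9 187.7] x [ 0.483 -0.875 -0.002] z [-0.002  0.001 -1.   ] F [ 0.6 -0.4 -3.4] g 0.274
yaw -61.09248489365959 M [-0.01  0.04  0.07] q6 1.0327336092910935
off to head [ 0.06 -0.02 -0.13]
half 262 [564.3  87.4] [25.9  9. ] slot deg 47.5
half 190 [553.4 100. ] [22.3  8.5] slot deg 46.0
tab part 427 [608.8  91.8  47.3] dir deg -0.8
tab part 21 [548.9  77.8  47.5] dir deg -123.0
```

Request:
{"name": "servo_tool", "arguments": {
  "rows": [
    [[0, 0, 0, 0, 0, 8, 1.2], [0, 0, 0, 0, 0, 8, 1.2], [0, 0, 0, 0, 0, 8, 1.2], [0, 0, 0, 0, 0, 8, 1.2], [0, 0, 0, 0, 0, 7, 1.2], [0, 0, 0, 0, 0, 0, 1.2]]
  ]
}}

```text
time_s: 46.98
tool_pos: [558.0, 92.8, 187.7]
ee_rot: [-0.642, 0.767, 0.001, -0.0]
wrist_force: [0.6, 0.5, -3.7]
gripper_width: 0.278
```

```bash
python3 tq.py 2; python3 -c "
from h import *
d=cam('wrist'); slot(d,2)"
```

```text
t 46.98 tcp [558.   92.8 187.7] x [-0.176 -0.984 -0.001] z [-0.001  0.001 -1.   ] F [ 0.6  0.5 -3.7] g 0.278
yaw -100.13261683914355 M [ 0.02 -0.03  0.07] q6 1.7142373344193984
off to head [ 0.02 -0.05 -0.13]
half 267 [559.4  84.5] [26.   9.1] slot deg 8.7
half 186 [559.  101.2] [22.   8.4] slot deg 7.1
tab part 438 [608.7  91.5  47.4] dir deg -1.1
tab part 21 [541.3  86.6  47.4] dir deg -161.0
```

Request:
{"name": "servo_tool", "arguments": {
  "rows": [
    [[0, 0, 0, 0, 0, 4, 1.2], [0, 0, 0, 0, 0, 4, 1.2], [0, 0, 0, 0, 0, 2, 1.2], [0, 0, 0, 0, 0, 0, 1.2]]
  ]
}}

```text
time_s: 47.52
tool_pos: [558.0, 92.8, 187.7]
ee_rot: [-0.577, 0.817, 0.001, -0.0]
wrist_force: [-0.1, 0.8, -3.6]
gripper_width: 0.271
```

```bash
python3 tq.py 2; python3 -c "
from h import *
d=cam('wrist'); slot(d,2)"
```

```text
t 47.52 tcp [558.   92.8 187.7] x [-0.335 -0.942 -0.   ] z [-0.001  0.001 -1.   ] F [-0.1  0.8 -3.6] g 0.271
yaw -109.56110874625594 M [-0.01 -0.07  0.24] q6 1.8790505020653598
off to head [ 0.02 -0.04 -0.13]
half 262 [559.   84.3] [26.1  8.9] slot deg 6.7
half 180 [559.1 101.3] [22.3  9. ] slot deg 3.0
tab part 427 [608.8  91.4  47.3] dir deg -1.2
tab part 43 [540.5  88.2  47.4] dir deg -166.5
```

Request:
{"name": "servo_tool", "arguments": {
  "rows": [
    [[0, 0, 0, 0, 0, -9, 1.2], [0, 0, -1, 0, 0, 0, 1.2], [0, 0, -2, 0, 0, 0, 1.2], [0, 0, -1, 0, 0, 0, 1.2], [0.2, 1.2, 0, 0, 0, -9.6, 1.2], [0, 1.25, 0, 0, 0, -9.6, 1.2], [-0.2, 1.2, 0, 0, 0, -9.6, 1.2], [-0.4, 1.15, 0, 0, 0, -9.6, 1.2], [-0.6, 1.1, 0, 0, 0, -9.6, 1.2], [-0.75, 1, 0, 0, 0, -9.6, 1.2], [0, 0, 0, 0, 0, 0, 1.2]]
  ]
}}

```text
time_s: 48.95
tool_pos: [483.3, 93.0, 234.3]
ee_rot: [0.934, -0.357, 0.003, -0.002]
wrist_force: [-0.4, -0.8, -1.7]
gripper_width: 0.274
```

```bash
python3 -c "
from h import *
d=cam('wrist'); slot(d,1); slot(d,2); tip(d)
delta([483.8,94.3,205],-42)"
```

```text
half 199 [477.5  99.9] [26.4  8.9] slot deg 47.2
half 187 [489.5  88.7] [26.3  8. ] slot deg 48.3
tab part 314 [534.   93.7  47.3] dir deg -0.7
tab part 209 [480.7  69.3  47.2] dir deg -97.2
half 231 [557.1 101.1] [25.5  9.1] slot deg 5.8
half 225 [559.1  84.7] [25.3  9.3] slot deg 6.3
tab part 364 [608.7  92.1  47.4] dir deg -0.5
tab part 337 [534.7  93.7  47.3] dir deg 177.1
tip zmax 136.3011641986876
84 59 x [-5.1  4.5 -0.2] y [-5.1 -0.4]
96 68 x [-4.5  4.8  0.2] y [-4.9 -0.6]
108 52 x [-4.7  4.2 -0.2] y [-4.8 -1.5]
120 47 x [-4.8  4.3  0. ] y [-7.  -1.4]
132 7 x [-0.7  1.   0. ] y [-6.8 -6.3]
t 49.0 tcp [484.   92.9 234.4] x [ 0.743 -0.669  0.004] z [ 0.007  0.001 -1.   ] F [-0.3  0.2 -1.8] g 0.272
shift cm [-0.12 -0.07  2.94]
rotvec deg [-0.3 -0.2  0. ]
```

Request:
{"name": "servo_tool", "arguments": {
  "rows": [
    [[-0.15, -0.1, 1, -0.3, -0.2, 0, 1.2], [0, 0, 1.2, 0, 0, 0, 1.2], [0, 0, 0.3, 0, 0, 0, 1.2], [0, 0, 0, 0, 0, 0, 1.2]]
  ]
}}

```text
time_s: 49.5
tool_pos: [484.6, 94.7, 206.9]
ee_rot: [0.932, -0.361, -0.0, 0.0]
wrist_force: [0.2, -0.4, -2.3]
gripper_width: 0.274
```

```bash
python3 tq.py 1
```

```text
t 49.5 tcp [484.6  94.7 206.9] x [ 0.739 -0.674 -0.   ] z [-0.001 -0.    -1.   ] F [ 0.2 -0.4 -2.3] g 0.274
yaw -42.36902658885352 M [ 0.02  0.03 -0.01] q6 0.7065250716621568
off to head [-0.03  0.09  1.79]
```

Request:
{"name": "servo_tool", "arguments": {
  "rows": [
    [[-0.05, 0.05, 0.6, 0, 0, 0, 1.2], [0, 0, 0.6, 0, 0, 0, 1.2], [0, 0, 0.4, 0, 0, 0, 1.2], [0, 0, 0.2, 0, 0, 0, 1.2], [0, 0, 0, 0, 0, 0, 1.2]]
  ]
}}

```text
time_s: 50.12
tool_pos: [484.0, 94.7, 187.8]
ee_rot: [0.932, -0.362, -0.0, 0.0]
wrist_force: [-0.8, -0.1, -2.4]
gripper_width: 0.275
```

```bash
python3 tq.py 1
```

```text
t 50.12 tcp [484.   94.7 187.8] x [ 0.738 -0.674 -0.   ] z [-0. -0. -1.] F [-0.8 -0.1 -2.4] g 0.275
yaw -42.40310455030533 M [-0.02  0.04  0.  ] q6 0.7068809210371363
off to head [ 0.01  0.04 -0.12]
```

Request:
{"name": "servo_tool", "arguments": {
  "rows": [
    [[0, 0, 0, 0, 0, 8, 1.2], [0, 0, 0, 0, 0, 8, 1.2], [0, 0, 0, 0, 0, 8, 1.2], [0, 0, 0, 0, 0, 8, 1.2], [0, 0, 0, 0, 0, 8, 1.2], [0, 0, 0, 0, 0, 8, 1.2], [0, 0, 0, 0, 0, 8, 1.2], [0, 0, 0, 0, 0, 8, 1.2], [0, 0, 0, 0, 0, 8, 1.2], [0, 0, 0, 0, 0, 8, 1.2], [0, 0, 0, 0, 0, 8, 1.2], [0, 0, 0, 0, 0, 0, 1.2]]
  ]
}}

```text
time_s: 51.62
tool_pos: [483.9, 94.3, 187.9]
ee_rot: [-0.398, 0.917, -0.001, -0.0]
wrist_force: [0.5, -0.1, -3.8]
gripper_width: 0.268
```

```bash
python3 tq.py 1; python3 -c "
from h import *
d=cam('wrist'); slot(d,1)"
```

```text
t 51.62 tcp [483.9  94.3 187.9] x [-0.683 -0.73   0.001] z [-0.    -0.002 -1.   ] F [ 0.5 -0.1 -3.8] g 0.268
yaw -133.0932918935141 M [ 0.01 -0.    0.1 ] q6 2.290674098360267
off to head [ 0.    0.01 -0.11]
half 266 [479.7  86.7] [ 9.1 26.1] slot deg 156.6
half 180 [488.3 101. ] [ 8.5 21.8] slot deg 153.8
tab part 433 [534.   92.9  47.3] dir deg -1.6
tab part 310 [459.5  89.2  47.3] dir deg -168.1
```

Request:
{"name": "servo_tool", "arguments": {
  "rows": [
    [[0, 0, 0, 0, 0, 7, 1.2], [0, 0, 0, 0, 0, 5, 1.2], [0, 0, 0, 0, 0, 5, 1.2], [0, 0, 0, 0, 0, 4, 1.2], [0, 0, 0, 0, 0, 0, 1.2]]
  ]
}}

```text
time_s: 52.3
tool_pos: [483.7, 94.1, 188.0]
ee_rot: [-0.228, 0.974, -0.001, -0.0]
wrist_force: [-0.4, -0.2, -3.7]
gripper_width: 0.273
```

```bash
python3 tq.py 1; python3 -c "
from h import *
d=cam('wrist'); slot(d,1)"
```

```text
t 52.3 tcp [483.7  94.1 188. ] x [-0.896 -0.443  0.001] z [-0.    -0.003 -1.   ] F [-0.4 -0.2 -3.7] g 0.273
yaw -153.67618484877337 M [-0.    0.06  0.28] q6 2.6505649191321483
off to head [-0.01  0.01 -0.1 ]
half 272 [478.3  87.6] [ 9.5 26.4] slot deg 145.3
half 158 [489.7  99.4] [ 8.9 21. ] slot deg 144.8
tab part 419 [533.8  92.8  47.3] dir deg -1.7
tab part 353 [458.9  94.3  47.3] dir deg -179.9
```

Request:
{"name": "servo_tool", "arguments": {
  "rows": [
    [[0, 0, 0, 0, 0, -9, 1.2], [0, 0, -1, 0, 0, 0, 1.2], [0, 0, -3, 0, 0, 0, 1.2], [0, 0, -4, 0, 0, 0, 1.2], [0, 0, -3, 0, 0, 0, 1.2], [0, 0, 0, 0, 0, 0, 1.2]]
  ]
}}

```text
time_s: 53.1
tool_pos: [484.3, 94.4, 304.3]
ee_rot: [-0.303, 0.953, -0.002, 0.001]
wrist_force: [0.0, 0.4, -3.4]
gripper_width: 0.274
```

Request:
{"name": "servo_tool", "arguments": {
  "rows": [
    [[0.4, -3.4, 0, 0, 0, -9, 1.2], [0.95, -3.3, 0, 0, 0, -9, 1.2], [1.45, -3.1, 0, 0, 0, -9, 1.2], [1.9, -2.85, 0, 0, 0, -9, 1.2], [2.35, -2.5, 0, 0, 0, -8, 1.2], [2.7, -2.15, 0, 0, 0, 0, 1.2], [2.7, -2.15, 0, 0, 0, 0, 1.2], [2.7, -2.15, 0, 0, 0, 0, 1.2], [2.7, -2.15, 0, 0, 0, 0, 1.2], [0, 0, 0, 0, 0, 0, 1.2]]
  ]
}}

```text
time_s: 54.35
tool_pos: [632.5, -183.8, 288.0]
ee_rot: [-0.643, 0.766, 0.007, -0.004]
wrist_force: [-1.6, 0.7, -3.0]
gripper_width: 0.278
```

```bash
python3 -c "
from h import *
d=cam('top'); seated(d)
for k in(1,2,3): slot(d,k)
delta([651,-208.1,275],-100)"
```

```text
seat 1 off [ 4.3 46. ] [22.3 25.5] 4.5 top z 41.0
seat 2 off [ 2.3 25.9] [83.4 23. ] 89.4 top z 41.7
seat 3 off [2.5 5.5] [117.7  23.3] 89.2 top z 41.4Traceback (most recent call last):
  File "<string>", line 4, in <module>
    for k in(1,2,3): slot(d,k)
                     ~~~~^^^^^
  File "h.py", line 62, in slot
    n,l,s,c=cv2.connectedComponentsWithStats(m.astype(np.uint8)); i=np.argmax(s[1:,4])+1
                                                                    ~~~~~~~~~^^^^^^^^^
    return _wrapfunc(a, 'argmax', axis=axis, out=out, **kwds)
    return bound(*args, **kwds)
ValueError: attempt to get argmax of an empty sequence
```

The arm hides the box from the top camera here. I'll check the clamps again after the driver is back.

```bash
python3 -c "
from h import *
delta([651,-208.1,275],-100)"
```

```text
t 54.4 tcp [ 631.9 -182.3  288.1] x [-0.171 -0.985 -0.004] z [-0.016  0.007 -1.   ] F [-0.2  1.  -3.1] g 0.275
shift cm [ 2.22 -2.34  1.26]
rotvec deg [1.  0.2 0.1]
```

Request:
{"name": "servo_tool", "arguments": {
  "rows": [
    [[2.2, -2.3, 0, 1, 0.2, 0, 1.2], [0, 0, 0.8, 0, 0, 0, 1.2], [0, 0, 0, 0, 0, 0, 1.2]]
  ]
}}

```text
time_s: 54.78
tool_pos: [649.5, -204.7, 276.8]
ee_rot: [-0.644, 0.765, 0.003, -0.0]
wrist_force: [-0.8, 0.1, -2.3]
gripper_width: 0.274
```

```bash
python3 - <<'E'
from h import *
delta([651,-208.1,258],-100)
d=cam('wrist'); tip(d); P=pts(d); q=P[(P[...,2]>95)&(P[...,2]<104)&(np.abs(P[...,0]-650)<50)&(np.abs(P[...,1]+208)<50)&(d['color'][...,0].astype(int)-d['color'][...,2]>30)]
print(len(q),cv2.minAreaRect(np.ascontiguousarray(q[:,:2],np.float32)))
E
```

```text
t 54.77 tcp [ 649.5 -204.7  276.8] x [-0.171 -0.985 -0.003] z [-0.004  0.004 -1.   ] F [-0.8  0.1 -2.3] g 0.274
shift cm [ 0.32 -0.22  1.88]
rotvec deg [0.3 0.2 0.2]
tip zmax 136.54545653238708
84 59 x [-4.2  4.7  0.1] y [-5.4 -1.8]
96 63 x [-5.   4.9  0.2] y [-5.4 -0.2]
108 56 x [-4.5  5.   0.1] y [-5.1 -0.3]
120 48 x [-4.7  4.4 -0.1] y [-7.3 -1.4]
132 7 x [-0.6  1.1  0.3] y [-7.2 -6.6]
4257 ((652.7942504882812, -207.61843872070312), (70.1857681274414, 70.48239135742188), 77.43839263916016)
```

Request:
{"name": "servo_tool", "arguments": {
  "rows": [
    [[0.35, -0.2, 0.5, 0.3, 0.2, 0, 1.2], [0, 0, 1, 0, 0, 0, 1.2], [0, 0, 0, 0, 0, 0, 1.2]]
  ]
}}

```text
time_s: 55.2
tool_pos: [650.7, -207.1, 262.0]
ee_rot: [-0.645, 0.765, -0.001, 0.0]
wrist_force: [-0.1, -0.7, -1.8]
gripper_width: 0.271
```

```bash
python3 -c "
from h import *
delta([651.5,-208,145],-100)"
```

```text
t 55.2 tcp [ 650.7 -207.1  262. ] x [-0.169 -0.986  0.001] z [ 0.002 -0.001 -1.   ] F [-0.1 -0.7 -1.8] g 0.271
shift cm [ 0.07 -0.07 11.7 ]
rotvec deg [-0.1 -0.   0.3]
```

Request:
{"name": "servo_tool", "arguments": {
  "rows": [
    [[0.1, 0, 1.5, 0, 0, 0, 1.2], [0, 0, 1.5, 0, 0, 0, 1.2], [0.05, 0, 1.5, 0, 0, 0, 1.2], [0, 0, 1, 0, 0, 0, 1.2], [0, 0, 0, 0, 0, 0, 1.2]]
  ]
}}

```text
time_s: 55.82
tool_pos: [649.9, -208.5, 201.7]
ee_rot: [-0.644, 0.765, -0.0, 0.0]
wrist_force: [1.1, -0.1, -1.6]
gripper_width: 0.272
```

```bash
python3 -c "
from h import *
delta([651.5,-208,145],-100)"
```

```text
t 55.83 tcp [ 649.9 -208.5  201.7] x [-0.169 -0.986  0.   ] z [ 0. -0. -1.] F [ 1.1 -0.1 -1.6] g 0.272
shift cm [-0.07 -0.15  5.67]
rotvec deg [-0.  -0.   0.3]
```

Blade is inside the hole with no side force.

Request:
{"name": "servo_tool", "arguments": {
  "rows": [
    [[-0.05, -0.15, 1.5, 0, 0, 0, 1.2], [0, 0, 1.5, 0, 0, 0, 1.2], [0, 0, 1.2, 0, 0, 0, 1.2], [0, 0, 0.8, 0, 0, 0, 1.2], [0, 0, 0.4, 0, 0, 0, 1.2], [0, 0, 0, 0, 0, 0, 1.2]]
  ]
}}

```text
time_s: 56.58
tool_pos: [652.3, -208.5, 144.8]
ee_rot: [-0.644, 0.765, -0.001, 0.0]
wrist_force: [0.8, -0.0, -1.8]
gripper_width: 0.273
```

Request:
{"name": "servo_tool", "arguments": {
  "rows": [
    [[0, 0, 0, 0, 0, 0, 2.8], [0, 0, 0, 0, 0, 0, 5], [0, 0, 0, 0, 0, 0, 6], [0, 0, 0, 0, 0, 0, 6], [0, 0, -3, 0, 0, 0, 6], [0, 0, -4, 0, 0, 0, 6], [0, 0, -4, 0, 0, 0, 6], [0, 3.5, -1, 0, 0, 0, 6], [0, 5, 0, 0, 0, 0, 6], [0, 5, 0, 0, 0, 0, 6], [0, 0, 0, 0, 0, 0, 6]]
  ]
}}

```text
time_s: 57.95
tool_pos: [516.0, -185.1, 269.8]
ee_rot: [-0.645, 0.764, -0.003, 0.001]
wrist_force: [0.3, 0.8, 0.5]
gripper_width: 0.701
```

```bash
python3 - <<'E'
from h import *
st(); d=cam('top'); P=pts(d); save(d,'top9')
for lo,hi,n in((165,200,'drv'),(90,104,'stand')):
    q=P[(P[...,2]>lo)&(P[...,2]<hi)&(np.abs(P[...,0]-650)<60)&(np.abs(P[...,1]+209)<60)]
    if len(q)>20: print(n,cv2.minAreaRect(np.ascontiguousarray(q[:,:2],np.float32)),np.median(q[:,2]),len(q))
seated(d)
for k in(1,2,3):
    try: slot(d,k)
    except Exception as e: print('hidden',k)
d=cam('scene'); save(d,'s9')
E
```

```text
t 57.95 tcp [ 516.  -185.1  269.8] x [-0.169 -0.986  0.002] z [ 0.006 -0.003 -1.   ] F [0.3 0.8 0.5] g 0.701
seat 1 off [4.1 8.2] [ 22.3 101.9] 0.1 top z 41.3
seat 2 off [1.5 0.5] [133.2  23.5] 88.6 top z 41.3
seat 3 off [ 1.9 -1.2] [130.3  23.9] 88.4 top z 41.5
half 14 [486.1  99.3] [ 7.6 24.8] slot deg 150.3
half 5 [471.7  89.3] [6.5 3.3] slot deg 86.3
tab part 34 [533.1  92.2  47.9] dir deg -2.4
tab part 12 [464.   98.1  46.6] dir deg 169.0
half 11 [557.   98.2] [ 6.3 22.4] slot deg 178.9
half 11 [553.9  82.7] [16.9  6.9] slot deg 4.0
tab part 36 [533.7  92.   47.9] dir deg -178.9
tab part 29 [607.4  89.8  47.7] dir deg -3.1
half 11 [631.1  99.4] [18.5  4.8] slot deg 20.7
half 9 [638.5  85. ] [11.8  4.5] slot deg 45.6
tab part 32 [608.5  89.8  47.7] dir deg -176.7
tab part 4 [608.1 142.5  44.5] dir deg 115.9
```

View pics/s9.png

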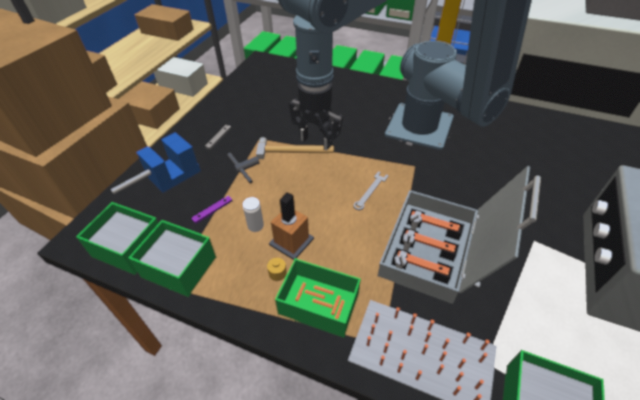

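The scene view shows the driver standing in its block at (288,225), the lid open on its stop, and three clamped links at (430,240). The bystanders have not moved. One last close look at the box and the driver.

Request:
{"name": "servo_tool", "arguments": {
  "rows": [
    [[-4.9, 1.65, -1.9, 0, 0, 0, 6], [-4.9, 1.65, -1.9, 0, 0, 0, 6], [-4.9, 1.65, -1.9, 0, 0, 0, 6], [-4.9, 1.65, -1.9, 0, 0, 0, 6], [-4.9, 1.65, -1.9, 0, 0, 0, 6], [-4.9, 1.65, -1.9, 0, 0, 0, 6], [0, 0, 0, 0, 0, 0, 6]]
  ]
}}

```text
time_s: 58.92
tool_pos: [480.6, 129.0, 387.3]
ee_rot: [-0.644, 0.765, -0.007, 0.006]
wrist_force: [-0.0, 0.0, 0.0]
gripper_width: 0.703
```

```bash
python3 - <<'E'
from h import *
st(); d=cam('wrist'); save(d,'w10'); seated(d)
for k in(1,2,3): slot(d,k)
d=cam('top'); P=pts(d)
for lo,hi,n in((165,200,'drv'),(90,104,'stand')):
    q=P[(P[...,2]>lo)&(P[...,2]<hi)&(np.abs(P[...,0]-650)<60)&(np.abs(P[...,1]+209)<60)]
    if len(q)>20: print(n,cv2.minAreaRect(np.ascontiguousarray(q[:,:2],np.float32)),np.median(q[:,2]),len(q))
q=P[(P[...,2]>220)&(P[...,1]>250)&(P[...,1]<400)&(np.abs(P[...,0]-530)<150)]
if len(q): print('lid high pts',len(q),q.mean(0),q[:,2].max())
E
```

```text
t 58.92 tcp [480.6 129.  387.3] x [-0.169 -0.986 -0.   ] z [ 0.019 -0.003 -1.   ] F [-0.  0.  0.] g 0.703
seat 1 off [ 2.6 -3.4] [129.6  20.3] 88.8 top z 40.1
seat 2 off [1.4 0.4] [130.   19.9] 88.6 top z 40.2
seat 3 off [2.1 0.6] [129.5  20.1] 88.5 top z 40.2
half 96 [488.1 101.1] [ 8.7 25.9] slot deg 144.0
half 95 [478.9  87.5] [ 8.7 25.8] slot deg 145.2
tab part 154 [534.2  93.3  47.3] dir deg -1.1
tab part 131 [459.1  95.1  47.2] dir deg 178.2
half 109 [557.5 100.8] [25.7  8.8] slot deg 5.8
half 108 [559.3  84.5] [25.6  8.7] slot deg 6.6
tab part 178 [608.6  91.5  47.2] dir deg -1.1
tab part 162 [534.7  93.1  47.3] dir deg 178.5
half 129 [629.5  98.2] [25.8  9.3] slot deg 26.9
half 124 [637.1  83.7] [25.9  8.6] slot deg 27.2
tab part 195 [609.6  91.5  47.2] dir deg 179.4
tab part 1 [631.2  75.6  51.7] dir deg -96.5
drv ((649.5595092773438, -209.389892578125), (23.07449722290039, 33.268985748291016), 89.3218002319336) 184.8725591666855 105
stand ((651.533447265625, -208.75076293945312), (69.82231903076172, 71.73057556152344), 77.18050384521484) 99.99191600790323 337
lid high pts 63 [483.5476092  317.77402035 284.27334585] 288.72690005241986
```

View pics/w10.png

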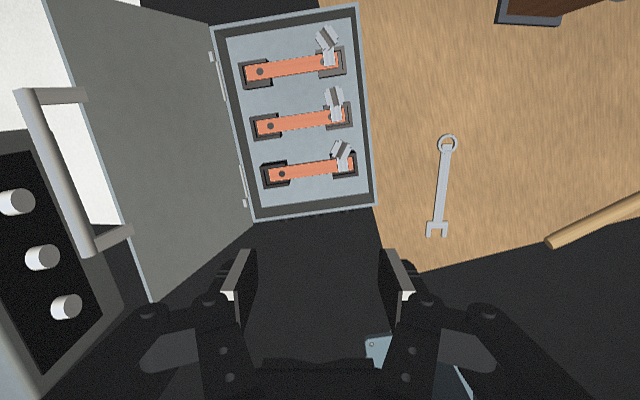

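The tabs lie square across the three links at (330,55), (335,108) and (340,160), and the lid rests open. All checks agree, so I'm handing in.

```bash
python3 -c "
from h import *
arm.close_job()"
```

```text
the job is handed in; nothing more can be done
```

The job is done and handed in at about 59 s on the robot's clock, of the 210 s allowed. I opened the lid onto its stop and laid the three copper links in seats 1 to 3. I turned each clamp to its stop with the screwdriver, then stood the driver back in its block. No verdict was reported.

**Last checks:**
- **Links:** all three tops are at 40.1–40.2 mm (40 mm expected). Their middles are within about 4.5 mm of the seat centres and within 1° of the box's y axis. The link in seat 1 is the farthest off, about 3.5 mm towards -y.
- **Clamps:** the tabs point at 178.2°, 178.5° and 179.4°, against about 178.8° for square across. The turning moment rose from about 0.1 to between 0.18 and 0.28 N m, and each screw stopped turning.
- **Driver:** its top is at 184.9 mm, within 1–2 mm of where it started, and it is centred on the block.
- **Lid:** the handle's top edge is at y ≈ 318 mm, z ≈ 284 mm, which matches the 1.9 rad stop.
- **Bystanders:** by eye they look unmoved. I did not measure them.

**Disagreements:** some top-camera readings did not match. When the arm blocked its view, link offsets and tab angles came out wrong. Even with a clear view, its tab angles were a few degrees off. In both cases I relied on the closer wrist view. The first closing on the first link missed because the gripper was too high, and I regrasped it without disturbing the link.

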